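Set up the bearing greasing station

TASK

Get the bearing greasing station ready: slide the battery pack fully home on the greaser's shoe until the catch snaps up behind it, and after that pull the sprung priming knob up to its stop for a moment and let it go back down. Lay every bearing on the bench flat in the middle of a painted ring of its own size on the dark layout board, one to a ring, and set the red pump cover upright, centred and square in the painted rectangle. Do not knock over or shift the oil bottle and the spray can behind.

Things in the scene. Friction and masses are not known exactly. Their poses are not given: they have to be found in the camera images.
- board: Layout board: dark steel sheet 200 (x) by 240 (y) by 4 mm, fixed on the bench, on the robot's left or right, turned a little. Origin: centre of its underside. Carries five painted rings and one painted rectangle.
- ring_big0 (a point): Centre, on the board's top face, of a white painted ring for a large bearing: the paint is 3 mm wide, inner diameter 72 mm. Fixed to the board.
- ring_big1 (a point): Centre, on the board's top face, of a white painted ring for a large bearing: the paint is 3 mm wide, inner diameter 72 mm. Fixed to the board.
- ring_small0 (a point): Centre, on the board's top face, of a white painted ring for a small bearing: the paint is 3 mm wide, inner diameter 54 mm. Fixed to the board.
- ring_small1 (a point): Centre, on the board's top face, of a white painted ring for a small bearing: the paint is 3 mm wide, inner diameter 54 mm. Fixed to the board.
- ring_small2 (a point): Centre, on the board's top face, of a white painted ring for a small bearing: the paint is 3 mm wide, inner diameter 54 mm. Fixed to the board.
- cover_mark (a point): Centre, on the board's top face, of the white painted rectangle for the pump cover, inside 93 mm along the board's x and 73 mm along its y.
- greaser: Cordless greaser, fixed on the other side from the board, turned a little: grey base 200 (x) by 240 (y) by 10 mm, origin at the centre of its underside. Its +y half carries the battery shoe; the -y half a pump block (66 by 66, top at 60 mm, centre x -10, y -65) with the priming knob on top, and a clear canister behind (60 across, top 121 mm, centre x +66, y -65).
- shoe (a point): On the shoe floor, 16 mm above the bench: where the centre of the battery's underside lies when fully home. Axes as the greaser's; the battery slides in along +x to an end wall 28.5 mm ahead of this point. Two steel lips (x -30 to +32 mm, tops 15 mm above the floor, 50 mm apart) reach 5 mm over the foot's flanges, 2 mm clear above the foot and 1.5 mm at each side.
- shoe_entry (a point): On the shoe floor, 73 mm in front (-x) of point shoe: where to set the battery down from above, turned as the greaser is, before pushing it 73 mm along +x. Flared guide walls, 12 mm high, narrow from about 82 to 63 mm inside width between 7 and 43 mm ahead of this point and lead the foot under the lips.
- catch (a joint): Sprung brass catch in the shoe floor, in m pressed down: 0 up, at most 0.005. It stands 3.5 mm out of the floor 30 to 40 mm in front (-x) of point shoe; the battery's foot rides over its ramp (a push of some 3 to 8 N) and it snaps up behind the foot when the battery is home, with about 2 mm of play. A motor housing stands beyond the end wall, top 56 mm above the bench.
- primer (a joint): Priming knob, in m pulled up: 0 at rest, 0.025 at its upper stop. Sprung: about 5 N to start, 12.5 N at the stop; goes back down by itself when let go.
- primer_grip (a point): Centre of the priming knob: upright black round knob 30 mm in diameter, 20 mm high, on a 12 mm stem; 92 mm above the bench at rest, its underside 22 mm above the pump block. Moves with the knob; pulled straight up.
- battery: Battery pack with the foot down: black block 52 (x) by 44 (y) mm, from 8 to 58 mm above its underside, on a grey foot 56 (x) by 60 (y) by 8 mm. 280 to 460 g. Origin: centre of its underside. Either end may go first.
- cover: Red cast pump cover: plate 80 (x) by 60 (y) by 16 mm with a rectangular boss 36 (x) by 30 (y) mm on its middle, up to 50 mm above the underside; 320 to 520 g. Origin: centre of its underside. Its x goes along the board's x, either way round.
- big0: Large bearing. Steel ball bearing, a plain ring lying flat: outer diameter 56 mm, bore 26 mm, height 18 mm, about 160 g. Origin: centre of its underside as built (either face may be down). May be absent (three to five of the five bearings are there).
- big1: Large bearing. Steel ball bearing, a plain ring lying flat: outer diameter 56 mm, bore 26 mm, height 18 mm, about 160 g. Origin: centre of its underside as built (either face may be down). May be absent (three to five of the five bearings are there).
- small0: Small bearing. Steel ball bearing, a plain ring lying flat: outer diameter 38 mm, bore 18 mm, height 14 mm, about 80 g. Origin: centre of its underside as built (either face may be down). May be absent (three to five of the five bearings are there).
- small1: Small bearing. Steel ball bearing, a plain ring lying flat: outer diameter 38 mm, bore 18 mm, height 14 mm, about 80 g. Origin: centre of its underside as built (either face may be down). May be absent (three to five of the five bearings are there).
- small2: Small bearing. Steel ball bearing, a plain ring lying flat: outer diameter 38 mm, bore 18 mm, height 14 mm, about 80 g. Origin: centre of its underside as built (either face may be down). May be absent (three to five of the five bearings are there).
- nut: Bystander: dark hexagon nut, 36 mm across flats, 18 mm high, among the parts. Origin: centre of its underside.
- gear: Bystander: brass gear 58 mm across the teeth, 12 mm thick, hub 22 mm high, among the parts. Origin: centre of its underside.
- oil: Bystander: standing grey oil bottle, 60 mm across, 170 mm high, behind the parts. Origin: centre of its underside.
- spray: Bystander: standing blue spray can, 54 mm across, 160 mm high, behind. Origin: centre of its underside.
Not all that is in view belongs to the job. Leave any brown, purple or turquoise look-alike of the big1 alone.

How it is judged:
On the way, in this order (a step that is already met when the one before it is completed fails the run):
1. the battery pack is fully home on the shoe and the catch is up behind it (x of battery in the frame of shoe between -0.005 and 0.004 m and y of battery in the frame of shoe between -0.004 and 0.004 m and z of battery in the frame of shoe below 0.004 m and value of joint catch below 0.0015 m), for 0.2 s.
2. the priming knob is pulled up to its stop (all of step 1 and value of joint primer above 0.022 m), for 0.2 s.
At the end, for the whole second after the job is handed in: Battery home (within 4 mm) with the catch up; priming knob back down (under 3 mm); every bearing flat, at rest, within 10 mm of the centre of a ring of its size; cover upright within 12 mm of the rectangle's centre and 0.24 rad of its direction (all of step 1 and value of joint primer below 0.003 m and (horizontal distance between big0 and ring_big0 below 0.01 m or horizontal distance between big0 and ring_big1 below 0.01 m) and height (world z) of each of big0, big1, small0, small1, small2 below 0.025 m and angle between the z axis of each of big0, big1, small0, small1, small2 and the z axis of board, either way round below 0.1 rad and linear speed of each of big0, big1, small0, small1, small2, cover below 0.02 m/s and (horizontal distance between big1 and ring_big0 below 0.01 m or horizontal distance between big1 and ring_big1 below 0.01 m) and (horizontal distance between small0 and ring_small0 below 0.01 m or horizontal distance between small0 and ring_small1 below 0.01 m or horizontal distance between small0 and ring_small2 below 0.01 m) and (horizontal distance between small1 and ring_small0 below 0.01 m or horizontal distance between small1 and ring_small1 below 0.01 m or horizontal distance between small1 and ring_small2 below 0.01 m) and (horizontal distance between small2 and ring_small0 below 0.01 m or horizontal distance between small2 and ring_small1 below 0.01 m or horizontal distance between small2 and ring_small2 below 0.01 m) and horizontal distance between big0 and big1 above 0.03 m and horizontal distance between small0 and small1 above 0.03 m and horizontal distance between each of small0, small1 and small2 above 0.03 m and distance between cover and cover_mark below 0.012 m and angle between cover's own z axis and vertical below 0.1 rad and angle between the x axis of cover and the x axis of board, either way round below 0.24 rad); the robot touches nothing.
It fails at once if the oil bottle or the spray can is knocked over or shifted by more than 5 cm (distance of any of oil, spray from where it was at the start of the episode above 0.05 m or angle between any of oil, spray's own z axis and vertical above 0.5 rad).
Of big0, big1, small0, small1, small2 only 3 to 5 are there at a start; the rules pass over those that are not, and their reading is None.
At some moment in a run one of big0, big1, small0, small1, small2, cover may be knocked a few centimetres aside while the robot is not near it.
It also fails if it takes over 210 s, if anything falls off the work surface, if the arm or the gripper's body presses on something with over 40 N, if the wrist force passes 120 N, or if a joint passes its speed limit or range.

ROBOT

A 6-joint arm with a two-finger parallel gripper is mounted at the origin on the work surface. World frame = base frame: x ahead of the robot, y to its left, z up, the work surface at z = 0. Lengths are in m, angles in rad, forces in N, time in s.
With the tool pointing down it reaches from about 0.3 to 0.875 m from the base axis. Payload 6.4 kg.
Tool frame: the origin (TCP) lies on the centre line of the jaws, within the pads' length; the fingertips stand 8 mm ahead of it and the grasp point (between the pads) lies 11 mm behind it; z points along the fingers, y is the line along which they close (so a half turn about z gives the same grasp; the last joint's range is limited). The gripper opens to 85 mm and grips with 20 to 120 N. Pads are 22 mm wide; open, the fingers measure 114 mm over their backs; the gripper's body (76 mm by 85 mm) begins 54 mm behind the grasp point. The pads swing forward as they close: fully open they stand 13 mm farther back than shut.
Start: joints at [0.9, 0.181, 1.607, -0, 1.354, -0.206], TCP at [0.258, 0.514, 0.239] pointing down, gripper open.
Joint ranges: [-2.99, 2.99], [-0.89, 2.07], [0.3, 2.58], [-1.14, 4.28], [0, 2.63], [-3.12, 3.12]. Speed limits (rad/s): [2.57, 2.57, 3.01, 3.14, 3.14, 3.14].

INTERFACE

Orientations are given as a unit quaternion [w, x, y, z].
In Python, from bench import ctrl gives the robot as it stands.
- The arm moves only by the shell command python3 -m handwheel 'ROWS' [OPENING]. ROWS is JSON, a list that holds one entry, the list of rows, each a list of 4 numbers: the shift along the tool's x, y, z each as a share of 20 cm, from -1 to 1, then the turn about the tool's z as a share of 1.5 rad, from -1 to 1. In form: [[[x, y, z, twist], ...]]. A call has 1 to 10 rows; each row is the pose to reach, as a shift and turn from the pose commanded when the call began, along the tool's axes at that moment; what a row does not reach only later rows make up. A row lasts 1/8 s, in which the tool goes at most 62.5 mm and 10.7 degrees, less where a joint would pass 70% of its speed; a pose out of reach is approached as far as the arm can. A call with a number of a shift or a turn outside -1 to 1 is refused whole. A call with a gripper value outside its range is refused whole. OPENING is the finger opening in mm, from 0 to 85.4, set as the call begins (- or left out, the last holds). The fingers move at their own pace and stop on an object; the grip force is fixed at half the most. Time passes only in rows, so rows that repeat a pose let the fingers close. It gives the time, the measured TCP pose, the force, the opening and the grip force at its end, in the units of the state.
- ctrl.get_obs(): the state, without advancing time (a new reading comes with each control period).
- ctrl.camera(name): name is "side" or "top"; returns a dict with "color" (420x560x3 uint8, red, green, blue), "range_z" (420x560 float32, m along the optical axis (not along the pixel's ray), 0 where there is no reading), "K" (3x3 intrinsics, pixels), "distortion" ([k1, k2, p1, p2, k3] as OpenCV has them; the pictures are not rectified), "pose" (4x4, takes a point from camera to world coordinates). Camera axes: x right, y down, z forward; pixel columns grow to the right and rows downward; lengths in m; the calibration is good to about 2 mm. A picture is of the moment at which its call begins.
- ctrl.hand_in(): hands the job in; it is judged then, once.
The state is a dict: "time_s": time; "q": joint angles; "dq": joint speeds; "joint_efforts": joint torques, N m; "eef_pos": TCP position; "eef_rot": TCP orientation; "wrist_force": force on the tool from outside, world axes, zero at the start; "torque": the same for the moment, N m; "opening": opening from 0.0 (shut) to 1.0 (fully open); "grasp_force": force on a finger pad.
Only numpy, scipy, OpenCV 4.12 (cv2) and the standard library are available. Lean on these libraries where they do the work, as an engineer would, in place of code of your own. Each camera call takes 0.05 s, during which the arm holds its last target. There are 200 camera calls.

## Working session

There is one attempt and no reset: what is moved stays moved. The work goes in short steps, Python scripts to look and compute and a shell command to move; the robot and the scene stay as the last step left them, time stands still between calls to the robot, and variables do not carry over. Pictures are saved under pics/ and viewed, at most 14 in all, crops included, and the job is handed in when it is done.

```bash
mkdir -p pics; ls; cat > h.py <<'E'
import numpy as np, cv2, json
from bench import ctrl
from scipy.spatial.transform import Rotation as R
def shot(n):
    c=ctrl.camera(n); np.savez('last_%s.npz'%n,**{k:np.asarray(c[k]) for k in ('color','range_z','K','distortion','pose')}); return c
def load(n): return dict(np.load('last_%s.npz'%n))
def cloud(c):
    h,w=c['range_z'].shape; u,v=np.meshgrid(np.arange(w),np.arange(h))
    p=cv2.undistortPoints(np.stack([u,v],-1).reshape(-1,1,2).astype(float),c['K'],c['distortion']).reshape(h,w,2)
    z=c['range_z'][...,None]; P=np.concatenate([p*z,z],-1)
    return P@c['pose'][:3,:3].T+c['pose'][:3,3]
def px(c,u,v,z):  # pixel to world at height z
    p=cv2.undistortPoints(np.array([[[u,v]]],float),c['K'],c['distortion'])[0,0]
    d=c['pose'][:3,:3]@[p[0],p[1],1]; o=c['pose'][:3,3]
    return o+d*(z-o[2])/d[2]
E
python3 - <<'E'
from h import *
for n in('top','side'):
    c=shot(n); cv2.imwrite(f'pics/{n}0.png',cv2.resize(c['color'][...,::-1],(784,588)))
    print(n,c['pose'].round(3).tolist())
o=ctrl.get_obs();print({k:np.round(v,3).tolist() for k,v in o.items()})
print(R.from_quat(np.roll(o['eef_rot'],-1)).as_matrix().round(3))
E
```

```text
pics
top [[0.006, -0.983, 0.185, 0.326], [-1.0, -0.001, 0.025, -0.026], [-0.024, -0.185, -0.983, 1.088], [0.0, 0.0, 0.0, 1.0]]
side [[-1.0, -0.005, 0.006, 0.488], [-0.008, 0.587, -0.809, 0.973], [0.001, -0.81, -0.587, 0.778], [0.0, 0.0, 0.0, 1.0]]
{'time_s': 0.1, 'q': [0.9, 0.182, 1.608, 0.0, 1.354, -0.206], 'dq': [-0.0, -0.001, -0.003, -0.001, 0.0, 0.0], 'joint_efforts': [0.0, -44.587, -35.224, -0.0, 0.004, -0.0], 'eef_pos': [0.257, 0.514, 0.238], 'eef_rot': [-0.0, 0.23, 0.973, -0.001], 'wrist_force': [-0.113, 1.559, 0.112], 'torque': [0.021, -0.049, -0.018], 'grasp_force': 0.0, 'opening': 0.999}
[[-0.894  0.448 -0.001]
 [ 0.448  0.894 -0.001]
 [ 0.    -0.002 -1.   ]]
```

View pics/top0.png

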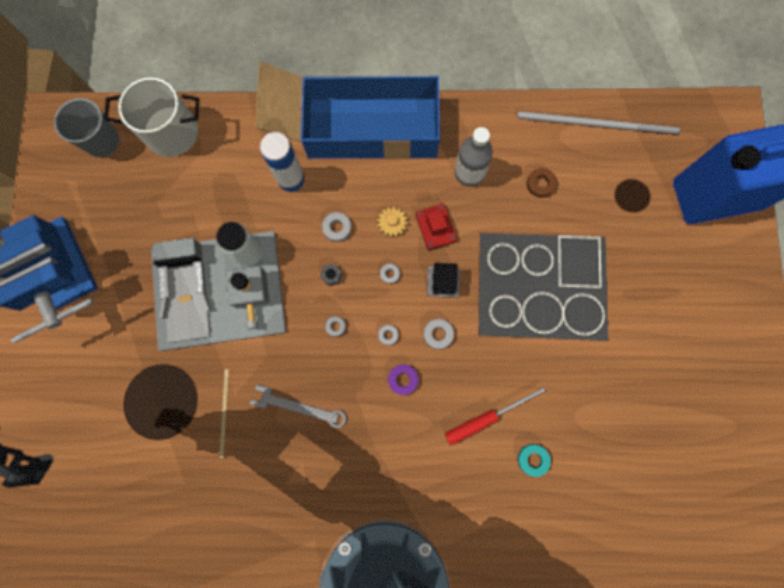

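View pics/side0.png

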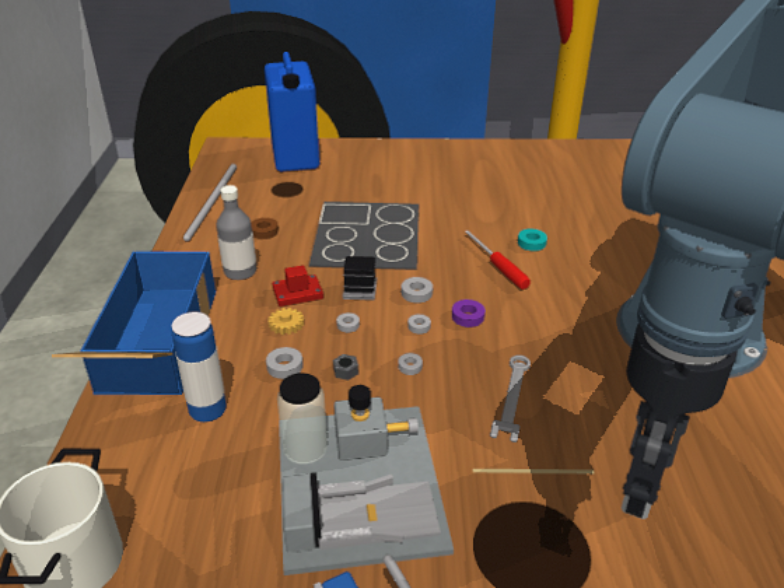

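The top view shows the greaser at left (y>0) and the board at right (543,286).

Candidates in the top view:
- Large bearings: grey rings at (336,226) and (438,333). Look-alikes to leave alone: brown (542,182), purple (403,380), turquoise (535,460).
- Small bearings: (390,273), (335,326), (388,334). Look-alike: hex nut at (331,274).
- Battery: black block at (443,279).
- Cover: red part at (436,226). The gear at (392,221) is a bystander.

I'll check these choices in one close crop and measure.

```bash
cat >> h.py <<'E'
def blobs(c,lo=0.008,xr=(0.3,0.8),yr=(-0.22,0.2),amin=60):
    P=cloud(c); m=(P[...,2]>lo)&(P[...,0]>xr[0])&(P[...,0]<xr[1])&(P[...,1]>yr[0])&(P[...,1]<yr[1])&(c['range_z']>0)
    n,l,s,ce=cv2.connectedComponentsWithStats(m.astype(np.uint8))
    out=[]
    for i in range(1,n):
        if s[i,4]<amin: continue
        q=P[l==i]; zt=np.percentile(q[:,2],95)
        t=q[q[:,2]>zt-0.005]
        (x,y),(w,h),a=cv2.minAreaRect((t[:,:2]*1000).astype(np.float32))
        out.append((ce[i].round(0),s[i,4],zt,x,y,w,h,a,c['color'][l==i].mean(0).round()))
    return out
def show(bl):
    for b in bl: print('px',b[0].astype(int),'n',b[1],'zt %.3f  c %.1f %.1f mm size %.0f x %.0f ang %.1f'%b[2:8],b[8].astype(int))
E
python3 - <<'E'
from h import *
c=load('top'); show(blobs(c,yr=(-0.35,0.35)))
P=cloud(c); print('table z',np.median(P[300:330,200:400,2]), 'board z',np.median(P[200:205,385:395,2]))
im=c['color'][130:265,215:445,::-1]; cv2.imwrite('pics/crop1.png',cv2.resize(im,None,fx=3.4,fy=3.4,interpolation=cv2.INTER_CUBIC))
im=c['color'][150:255,100:215,::-1]; cv2.imwrite('pics/crop2.png',cv2.resize(im,None,fx=5.5,fy=5.5,interpolation=cv2.INTER_CUBIC))
E
```

```text
px [339 113] n 799 zt 0.170  c 767.6 -163.5 mm size 26 x 25 ang 82.9 [119 116 111]
px [202 115] n 857 zt 0.161  c 755.3 190.0 mm size 49 x 49 ang 59.2 [136 135 136]
px [266 106] n 1139 zt 0.083  c 797.9 11.2 mm size 4 x 217 ang 0.0 [43 55 73]
px [387 130] n 289 zt 0.021  c 742.4 -301.7 mm size 54 x 55 ang 83.4 [107  66  39]
px [311 162] n 640 zt 0.050  c 653.4 -95.7 mm size 37 x 29 ang 17.7 [143  40  35]
px [280 158] n 279 zt 0.021  c 661.0 -7.7 mm size 19 x 25 ang 42.9 [203 159  84]
px [240 162] n 269 zt 0.020  c 652.0 96.8 mm size 54 x 54 ang 31.5 [156 152 148]
px [171 204] n 3713 zt 0.120  c 603.4 268.8 mm size 51 x 51 ang 88.6 [113 115 110]
px [236 196] n 167 zt 0.021  c 557.8 106.2 mm size 35 x 36 ang 14.8 [73 71 68]
px [278 195] n 122 zt 0.017  c 559.4 -7.3 mm size 34 x 35 ang 45.0 [158 154 149]
px [317 199] n 448 zt 0.060  c 545.0 -109.0 mm size 41 x 50 ang 89.4 [41 39 39]
px [239 233] n 129 zt 0.017  c 458.5 94.5 mm size 35 x 35 ang 45.1 [148 144 139]
px [313 238] n 286 zt 0.021  c 445.8 -97.7 mm size 52 x 52 ang 89.2 [163 160 155]
px [277 239] n 123 zt 0.016  c 443.5 -4.1 mm size 35 x 35 ang 31.1 [163 159 154]
px [288 271] n 289 zt 0.020  c 359.7 -31.8 mm size 54 x 52 ang 64.3 [122  65 145]
px [368 288] n 111 zt 0.021  c 317.9 -233.9 mm size 12 x 114 ang 21.8 [154 129 123]
table z -0.00020194518303795483 board z 0.003602653557336688
```

View pics/crop1.png

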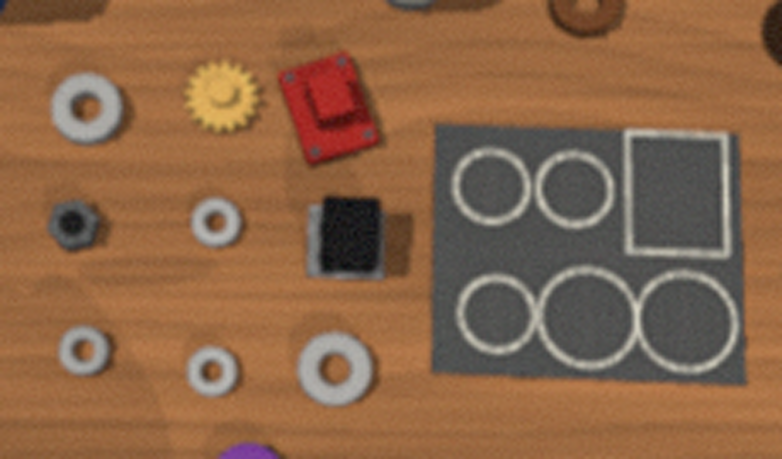

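View pics/crop2.png

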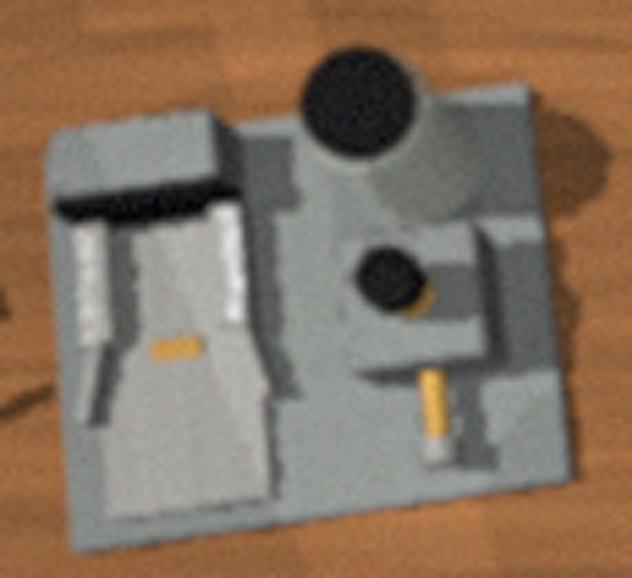

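The crop confirms the choice. The five bearings are real grey rings, at crop (88,107), (337,370), (217,222), (85,350) and (213,372). The nut is the dark hexagon at (75,225). The greaser shows knob (390,280), catch (177,347) and end wall at the top. Next I'll get exact poses.

```bash
cat > fit.py <<'E'
from h import *
c=shot('top'); P=cloud(c); X,Y,Z=P[...,0],P[...,1],P[...,2]
col=c['color'].astype(int)
def rect(m,lab):
    m=cv2.morphologyEx(m.astype(np.uint8),cv2.MORPH_OPEN,np.ones((2,2)))
    n,l,s,_=cv2.connectedComponentsWithStats(m); i=1+np.argmax(s[1:,4]); q=P[l==i]
    r=cv2.minAreaRect((q[:,:2]*1000).astype(np.float32)); print(lab,np.round(r[0],1),np.round(r[1],1),round(r[2],2),len(q)); return q
rect((Z>.005)&(Z<.014)&(X>.4)&(X<.75)&(Y>.12)&(Y<.47),'greaser base')
rect((Z>.097)&(Z<.108)&(X>.5)&(X<.6)&(Y>.18)&(Y<.3),'knob')
rect((Z>.115)&(X>.5)&(X<.7)&(Y>.18)&(Y<.35),'canister')
rect((Z>.05)&(Z<.068)&(X>.5)&(X<.6)&(Y>.18)&(Y<.28),'pumpblk')
rect((Z>.05)&(Z<.062)&(X>.58)&(X<.7)&(Y>.3)&(Y<.45),'motor housing')
rect((Z>.020)&(Z<.035)&(X>.45)&(X<.7)&(Y>.3)&(Y<.45),'lips/guide')
rect((Z>.010)&(Z<.022)&(X>.6)&(X<.72)&(Y>-.16)&(Y<-.04),'cover plate')
rect((Z>.004)&(Z<.013)&(X>.5)&(X<.62)&(Y>-.16)&(Y<-.06),'battery foot')
rect((Z>.05)&(X>.5)&(X<.62)&(Y>-.16)&(Y<-.06),'battery top')
w=(col.min(-1)>130)&(X>.4)&(X<.68)&(Y>-.46)&(Y<-.14)&(Z<.02)
n,l,s,ce=cv2.connectedComponentsWithStats(w.astype(np.uint8))
for i in range(1,n):
    if s[i,4]>25: 
        v,u=np.where(l==i); q=np.array([px(c,a,b,.004)[:2] for a,b in zip(u,v)],np.float32)*1000
        print(s[i,4],'ell',np.round(cv2.minEnclosingCircle(q),1) if 0 else [np.round(t,1).tolist() for t in cv2.minAreaRect(q)[:2]],'px',ce[i].round(1))
b=(col.max(-1)<100)&(X>.4)&(X<.68)&(Y>-.46)&(Y<-.17)&(Z<.02)&(Z>-.02)
b|=w
n,l,s,ce=cv2.connectedComponentsWithStats(b.astype(np.uint8)); i=1+np.argmax(s[1:,4])
v,u=np.where(l==i); q=np.array([px(c,a,bb,.004)[:2] for a,bb in zip(u,v)],np.float32)*1000
print('board',cv2.minAreaRect(q))
E
python3 fit.py
```

```text
greaser base [503.4 201. ] [511.8 264.9] 79.38 2856
knob [435.9 116.4] [358.6  28.4] 56.89 111
canister [464.4 137.9] [426.1  50.1] 43.15 353
pumpblk [529.6 249.8] [62.8 55. ] 2.77 396
motor housing [485.1 192.4] [536.2  67.1] 61.07 373
lips/guide [529.7 352.8] [96.7 21.4] 14.21 207
cover plate [510.3 -85.7] [ 83.5 378.2] 84.51 439
battery foot [536.6 -85.4] [30.1  4.4] 1.04 32
battery top [451.6 -88.1] [ 54.1 274.8] 74.84 341
218 ell [[586.8, -369.6], [79.2, 100.3]] px [413.3 187.5]
115 ell [[592.1, -223.7], [58.9, 58.4]] px [359.5 184.8]
113 ell [[589.4, -289.0], [60.0, 59.3]] px [382.9 185.7]
437 ell [[488.3, -301.2], [214.1, 77.7]] px [389.8 223.3]
board ((539.9894409179688, -296.7783203125), (239.52838134765625, 198.96543884277344), 88.20699310302734)
```

```bash
sed -i 's/^    m=cv2.morph.*/    m=m.astype(np.uint8)/' fit.py; cat >> fit.py <<'E'
v,u=np.where(w); q=np.array([px(c,a,bb,.004)[:2] for a,bb in zip(u,v)])*1000
for (a,bb,r) in [(490,186,28.5),(574,189,28.5),(498,314,28.5),(588,318,37.5),(687,321,37.5)]:
    p=px(c,215+a/3.4-.35,130+bb/3.4-.35,.004)[:2]*1000
    for k in range(8):
        d=np.hypot(*(q-p).T); t=q[abs(d-r)<4]
        A=np.c_[t,np.ones(len(t))]; s=np.linalg.lstsq(A,(t**2).sum(1),rcond=None)[0]; p=s[:2]/2
    print('ring',r,p.round(1),'r',np.sqrt(s[2]+p@p).round(1),len(t))
E
python3 fit.py
```

```text
greaser base [528.1 325.3] [201.3 244.9] 8.88 2918
knob [527.8 256.9] [28.3 27.6] 3.83 110
canister [603.3 268.9] [49.8 50.5] 87.5 351
pumpblk [531.3 251.2] [64.5 57.6] 2.51 396
motor housing [597.  395.7] [38.7 78.5] 3.98 383
lips/guide [541.5 391.7] [135.2  95.2] 12.49 451
cover plate [653.8 -95.5] [81.1 59.8] 18.17 439
battery foot [545.9 -89.8] [55.5 18.6] 0.35 68
battery top [ 544.6 -109. ] [41.1 52. ] 89.42 338
220 ell [[586.7, -369.6], [79.2, 100.4]] px [413.1 187.9]
118 ell [[592.0, -223.7], [59.2, 58.1]] px [359.3 184.5]
113 ell [[589.3, -287.8], [59.0, 57.9]] px [383.1 185.7]
430 ell [[488.2, -302.4], [211.8, 77.7]] px [390.2 223.3]
board ((540.0296020507812, -296.9146728515625), (239.9905242919922, 198.73968505859375), 88.27629089355469)
ring 28.5 [ 592.4 -223.7] r 28.4 118
ring 28.5 [ 589.9 -288.7] r 28.4 113
ring 28.5 [ 490.4 -225.5] r 28.7 130
ring 37.5 [ 487.7 -295. ] r 37.7 171
ring 37.5 [ 484.9 -369.6] r 37.6 168
```

```bash
cat > g.py <<'E'
from h import *
c=load('top'); P=cloud(c); col=c['color'].astype(int)
a=np.radians(8.95); O=np.array([.5277,.3227]); Rm=np.array([[np.cos(a),-np.sin(a)],[np.sin(a),np.cos(a)]])
G=(P[...,:2]-O)@Rm*1000; Z=P[...,2]*1000
gx,gy=G[...,0],G[...,1]; on=(gy>5)&(gy<120)&(abs(gx)<105)
def st(m,l): print(l,m.sum(),'x',np.percentile(gx[m],[2,50,98]).round(1),'y',np.percentile(gy[m],[2,50,98]).round(1),'z',np.median(Z[m]).round(1))
ora=on&(col[...,0]-col[...,2]>60); st(ora,'catch')
st(on&(Z>51)&(Z<60),'motor')
br=on&(col.min(-1)>170); st(br,'bright')
fl=on&(Z>14)&(Z<18.5); st(fl,'floor')
hi=on&(Z>24)&(Z<35); st(hi,'hi')
for x0 in range(-90,60,10):
    m=hi&(abs(gx-x0)<5); f=fl&(abs(gx-x0)<5)
    if m.sum()>2: 
        ys=np.sort(gy[m]); k=np.argmax(np.diff(ys)); print(x0,'hi',ys[0].round(1),ys[k].round(1),ys[k+1].round(1),ys[-1].round(1),'floor',np.percentile(gy[f],[2,98]).round(1) if f.any() else '', 'z',np.median(Z[m]).round(1))
dk=on&(col.max(-1)<50)&(Z>10); st(dk,'dark')
E
python3 g.py
```

```text
catch 136 x [-104.8 -100.8   -3.6] y [  8.7  63.4 117.2] z 0.5
motor 457 x [55.4 75.2 95.9] y [23.9 61.4 99. ] z 55.3
bright 229 x [-55.4  16.4  52.5] y [23.2 34.  99.1] z 28.7
floor 958 x [-84.8 -28.8  54.1] y [22.  62.5 99.9] z 15.9
hi 393 x [-35.1  21.3  79.7] y [ 18.3  37.2 103.8] z 29.5
-40 hi 14.5 19.1 104.0 109.9 floor [ 21.6 101.5] z 28.8
-30 hi 15.1 24.7 100.7 106.3 floor [ 26.5 102.7] z 27.1
-20 hi 18.1 26.7 97.6 104.4 floor [32.6 97.4] z 27.2
-10 hi 20.2 30.4 96.3 102.2 floor [20.8 95.5] z 27.7
0 hi 23.5 37.2 87.6 100.9 floor [39.6 94.9] z 29.5
10 hi 23.2 38.4 88.2 103.4 floor [21.3 90.6] z 30.3
20 hi 23.6 37.9 87.7 102.0 floor [20.9 90.4] z 30.2
30 hi 22.9 36.8 88.0 101.0 floor [23.3 89.7] z 29.7
40 hi 23.2 36.2 87.3 101.1 floor [24.5 89. ] z 30.3
50 hi 23.5 37.9 51.3 102.9 floor [24.1 90.5] z 30.7
dark 152 x [54.6 56.2 65.6] y [23.4 57.3 94.7] z 51.6
```

```bash
cat > plan.py <<'E'
# plan.py x,y,z,yaw ... (mm, deg of tool y): prints one row per leg from the measured pose
import sys; from h import *
o=ctrl.get_obs(); M=R.from_quat(np.roll(o['eef_rot'],-1)).as_matrix(); p=o['eef_pos']*1000
y0=np.degrees(np.arctan2(M[1,1],M[0,1])); print('at',p.round(1),'yaw',y0.round(1),'q',o['q'].round(2),'t',o['time_s'])
for a in sys.argv[1:]:
    x,y,z,w=map(float,a.split(',')); t=np.radians(y0); ay=np.array([np.cos(t),np.sin(t),0]); ax=np.array([-np.sin(t)*1,np.cos(t),0])
    ax=np.cross(ay,[0,0,-1]); d=np.array([x,y,z])-p
    dw=(w-y0+90)%180-90
    r=np.array([d@ax/200,d@ay/200,-d[2]/200,-np.radians(dw)/1.5]); print(a,'->',r.round(3).tolist(),'BAD' if abs(r).max()>1 else '')
    p=np.array([x,y,z]); y0+=dw
E
python3 plan.py 400,300,220,85 500,60,180,90 545,-109,120,90 545,-109,32,90
```

```text
at [257.5 513.8 238.7] yaw 63.4 q [ 0.9   0.18  1.61 -0.    1.35 -0.21] t 0.2
400,300,220,85 -> [-1.116, -0.636, 0.094, -0.252] BAD
500,60,180,90 -> [-0.603, -1.152, 0.2, -0.058] BAD
545,-109,120,90 -> [-0.225, -0.845, 0.3, -0.0] 
545,-109,32,90 -> [0.0, 0.0, 0.44, -0.0]
```

```bash
python3 plan.py 370,345,220,80 420,165,200,90 500,0,160,90 545,-109,110,90
```

```text
at [257.5 513.8 238.7] yaw 63.4 q [ 0.9   0.18  1.61 -0.    1.35 -0.21] t 0.2
370,345,220,80 -> [-0.881, -0.502, 0.094, -0.194] 
420,165,200,90 -> [-0.402, -0.843, 0.1, -0.116] 
500,0,160,90 -> [-0.4, -0.825, 0.2, -0.0] 
545,-109,110,90 -> [-0.225, -0.545, 0.25, -0.0]
```

```bash
h="python3 -m handwheel"; python3 -m handwheel '[[[-0.88,-0.5,0.1,-0.19],[-0.88,-0.5,0.1,-0.19],[-0.88,-0.5,0.1,-0.19],[-0.88,-0.5,0.1,-0.19],[-0.88,-0.5,0.1,-0.19]]]' 85
python3 -m handwheel '[[[-0.4,-0.84,0.1,-0.12],[-0.4,-0.84,0.1,-0.12],[-0.4,-0.84,0.1,-0.12],[-0.4,-0.84,0.1,-0.12],[-0.4,-0.84,0.1,-0.12]]]'
python3 -m handwheel '[[[-0.4,-0.83,0.2,0],[-0.4,-0.83,0.2,0],[-0.4,-0.83,0.2,0],[-0.4,-0.83,0.2,0],[-0.4,-0.83,0.2,0]]]'
python3 plan.py 545,-109,110,90 545,-109,32,90
```

```text
time_s: 0.82
eef_pos: [0.3709, 0.3444, 0.219]
eef_rot: [-0.0, 0.091, 0.996, -0.0]
wrist_force: [-0.6, -0.2, -0.3]
opening: 0.994
grasp_force: 0.0
time_s: 1.45
eef_pos: [0.4189, 0.1667, 0.1994]
eef_rot: [-0.0, 0.0, 1.0, 0.0]
wrist_force: [0.1, 0.2, 0.1]
opening: 0.991
grasp_force: 0.0
time_s: 2.08
eef_pos: [0.4988, 0.002, 0.1591]
eef_rot: [-0.0, -0.001, 1.0, 0.0]
wrist_force: [0.5, -0.1, 0.1]
opening: 0.993
grasp_force: 0.0
at [498.8   2.  159.1] yaw 90.1 q [-0.23  0.1   1.87  0.    1.17 -1.81] t 2.075
545,-109,110,90 -> [-0.23, -0.555, 0.246, 0.001] 
545,-109,32,90 -> [0.0, 0.0, 0.39, -0.0]
```

```bash
python3 -m handwheel '[[[-0.23,-0.555,0.25,0],[-0.23,-0.555,0.25,0],[-0.23,-0.555,0.25,0],[-0.23,-0.555,0.25,0],[-0.23,-0.555,0.45,0],[-0.23,-0.555,0.635,0],[-0.23,-0.555,0.635,0],[-0.23,-0.555,0.635,0]]]' 85
python3 -m handwheel '[[[0,0,0,0],[0,0,0,0],[0,0,0,0],[0,0,0,0],[0,0,0,0],[0,0,0,0]]]' 20
python3 -m handwheel '[[[0,0,-0.2,0],[0,0,-0.6,0],[0,0,-0.6,0],[0,0,-0.6,0]]]'
python3 plan.py 540,60,152,99 500,220,170,99 471.6,376.6,140,98.95 471.6,376.6,60,98.95
```

```text
time_s: 3.08
eef_pos: [0.546, -0.1099, 0.0342]
eef_rot: [0.001, -0.001, 1.0, -0.0]
wrist_force: [-0.0, -0.2, 0.4]
opening: 0.996
grasp_force: 0.0
time_s: 3.82
eef_pos: [0.5459, -0.1109, 0.0338]
eef_rot: [0.001, 0.0, 1.0, -0.0]
wrist_force: [-2.0, 3.0, 7.6]
opening: 0.509
grasp_force: 62.2
time_s: 4.32
eef_pos: [0.5452, -0.1111, 0.1529]
eef_rot: [0.001, -0.0, 1.0, -0.0]
wrist_force: [0.0, 0.2, -4.5]
opening: 0.504
grasp_force: 63.0
at [ 545.2 -111.1  152.9] yaw 90.0 q [-0.41  0.23  1.73 -0.    1.18 -1.99] t 4.325
540,60,152,99 -> [0.026, 0.855, 0.004, -0.105] 
500,220,170,99 -> [0.072, 0.821, -0.09, -0.0] 
471.6,376.6,140,98.95 -> [0.018, 0.796, 0.15, 0.001] 
471.6,376.6,60,98.95 -> [0.0, 0.0, 0.4, -0.0]
```

```bash
python3 -m handwheel '[[[0.03,0.85,0,-0.1],[0.03,0.85,0,-0.1],[0.03,0.85,0,-0.1],[0.03,0.85,0,-0.1],[0.03,0.85,0,-0.1]]]'
python3 -m handwheel '[[[0.07,0.82,-0.1,0],[0.07,0.82,-0.1,0],[0.07,0.82,-0.1,0],[0.07,0.82,-0.1,0],[0.07,0.82,-0.1,0]]]'
python3 -m handwheel '[[[0.02,0.8,0.1,0],[0.02,0.8,0.15,0],[0.02,0.8,0.15,0],[0.02,0.8,0.15,0],[0.02,0.8,0.15,0]]]'
python3 plan.py 471.6,376.6,60,98.95
python3 - <<'E'
from h import *
c=shot('side'); P=cloud(c)
im=c['color'][200:420,180:420,::-1]; cv2.imwrite('pics/s1.png',cv2.resize(im,None,fx=2.7,fy=2.7,interpolation=cv2.INTER_CUBIC))
E
```

```text
time_s: 4.95
eef_pos: [0.5375, 0.059, 0.15]
eef_rot: [-0.002, -0.075, 0.997, 0.0]
wrist_force: [-0.3, -1.1, -4.3]
opening: 0.505
grasp_force: 63.6
time_s: 5.58
eef_pos: [0.5006, 0.2178, 0.1714]
eef_rot: [-0.001, -0.074, 0.997, -0.0]
wrist_force: [-0.2, -0.2, -4.7]
opening: 0.509
grasp_force: 64.1
time_s: 6.2
eef_pos: [0.4734, 0.3751, 0.1417]
eef_rot: [-0.0, -0.074, 0.997, -0.001]
wrist_force: [1.3, 0.1, -4.0]
opening: 0.506
grasp_force: 64.1
at [473.4 375.1 141.7] yaw 98.5 q [ 0.47  0.35  1.61 -0.    1.19 -1.24] t 6.2
471.6,376.6,60,98.95 -> [0.008, 0.009, 0.408, -0.005]
```

View pics/s1.png

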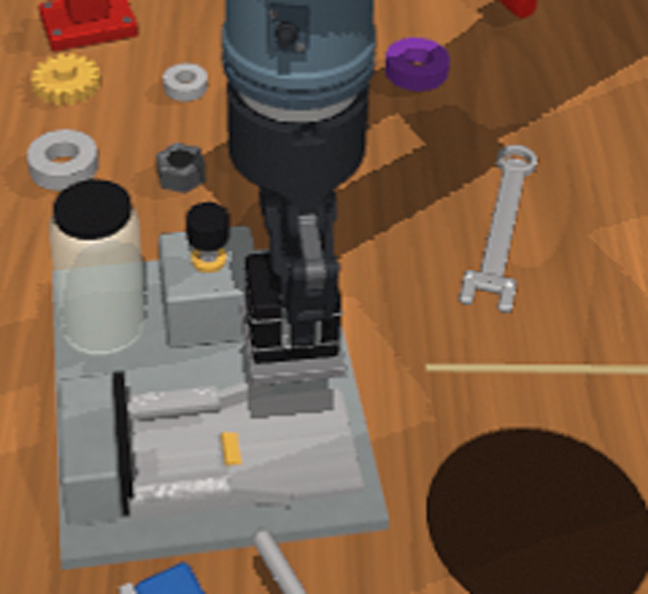

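The side view shows the pack held level above the shoe entry, foot down at about (290,390), with the path to the catch at (230,447) clear. I'll lower it now.

```bash
python3 -m handwheel '[[[0.01,0.01,0.2,-0.005],[0.01,0.01,0.38,-0.005],[0.01,0.01,0.4,-0.005],[0.01,0.01,0.42,-0.005],[0.01,0.01,0.43,-0.005],[0.01,0.01,0.44,-0.005],[0.01,0.01,0.45,-0.005],[0.01,0.01,0.455,-0.005],[0.01,0.01,0.455,-0.005]]]'
python3 plan.py 543.7,388,49.5,98.95
python3 - <<'E'
from h import *
c=shot('side')
im=c['color'][250:420,200:380,::-1]; cv2.imwrite('pics/s2.png',cv2.resize(im,None,fx=3.5,fy=3.5,interpolation=cv2.INTER_CUBIC))
E
```

```text
time_s: 7.38
eef_pos: [0.4702, 0.3785, 0.0512]
eef_rot: [-0.0, -0.079, 0.997, -0.0]
wrist_force: [-0.3, -0.1, -3.9]
opening: 0.503
grasp_force: 64.2
at [470.2 378.5  51.2] yaw 99.0 q [ 0.48  0.47  1.65 -0.    1.02 -1.25] t 7.375
543.7,388,49.5,98.95 -> [-0.37, -0.011, 0.009, 0.001]
```

View pics/s2.png

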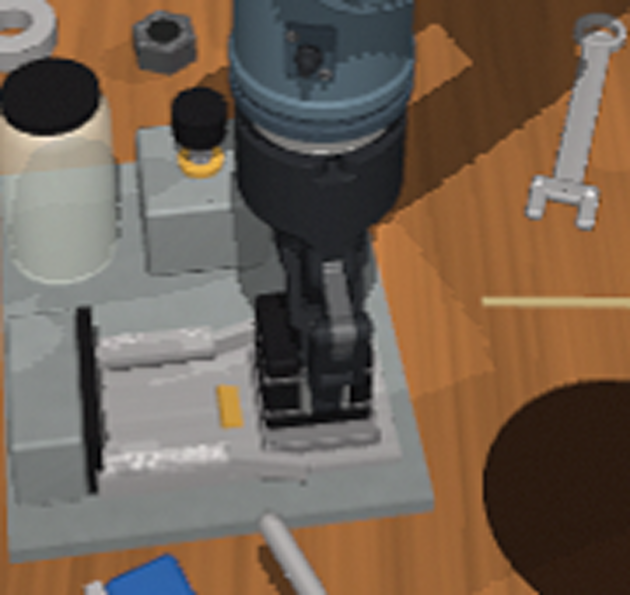

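The pack sits at the mouth of the guides (320,435 in the crop), catch ahead at (230,407). It is still about 1 mm off the floor, so I'll correct by 2 mm sideways, lower it, then push in slowly.

```bash
python3 -m handwheel '[[[0,-0.01,0.008,0],[-0.03,-0.01,0.009,0],[-0.06,-0.01,0.009,0],[-0.1,-0.01,0.009,0],[-0.13,-0.01,0.009,0],[-0.15,-0.01,0.009,0]]]'
python3 plan.py 543.7,388,49.5,98.95
```

```text
time_s: 8.18
eef_pos: [0.5, 0.3813, 0.05]
eef_rot: [-0.001, -0.079, 0.997, -0.0]
wrist_force: [-7.5, -1.2, 5.7]
opening: 0.506
grasp_force: 65.5
at [500.  381.3  50. ] yaw 99.0 q [ 0.46  0.52  1.58  0.    1.04 -1.27] t 8.175
543.7,388,49.5,98.95 -> [-0.221, -0.001, 0.002, 0.001]
```

```bash
python3 -m handwheel '[[[-0.04,0,0,0],[-0.08,0,0,0],[-0.12,0,0,0],[-0.15,0,0,0],[-0.17,0,0,0],[-0.19,0,0,0],[-0.2,0,0,0],[-0.21,0,0,0],[-0.21,0,0,0]]]'
python3 plan.py 543.7,388,49.5,98.95
```

```text
time_s: 9.3
eef_pos: [0.5416, 0.3879, 0.05]
eef_rot: [-0.0, -0.079, 0.997, -0.0]
wrist_force: [-6.1, -1.6, 4.6]
opening: 0.505
grasp_force: 65.2
at [541.6 387.9  50. ] yaw 99.0 q [ 0.44  0.59  1.48  0.    1.08 -1.29] t 9.3
543.7,388,49.5,98.95 -> [-0.011, -0.001, 0.003, 0.001]
```

```bash
python3 -m handwheel '[[[-0.008,0,0,0],[-0.015,0,0,0],[-0.015,0,0,0]]]'
python3 -m handwheel '[[[-0.008,0,0,0],[-0.015,0,0,0],[-0.015,0,0,0]]]'
```

```text
time_s: 9.68
eef_pos: [0.5446, 0.3883, 0.0499]
eef_rot: [-0.0, -0.079, 0.997, -0.0]
wrist_force: [-5.4, -1.0, 4.2]
opening: 0.502
grasp_force: 65.1
time_s: 10.05
eef_pos: [0.5458, 0.3885, 0.0501]
eef_rot: [-0.002, -0.079, 0.997, -0.001]
wrist_force: [-12.9, -3.8, 11.7]
opening: 0.506
grasp_force: 65.9
```

```bash
python3 -m handwheel '[[[0.01,0,0,0],[0.01,0,0,0],[0.01,0,0,0],[0.01,0,0,0],[0.01,0,0,0]]]' 85
python3 -m handwheel '[[[0,0,-0.3,0],[0,0,-0.6,0],[0,0,-0.6,0],[0,0,-0.6,0]]]'
python3 plan.py 400,300,190,98.95 527.8,256.9,165,98.95 527.8,256.9,81,98.95

```

```text
time_s: 10.68
eef_pos: [0.5459, 0.3884, 0.0494]
eef_rot: [0.0, -0.079, 0.997, -0.0]
wrist_force: [-0.4, 0.2, -0.1]
opening: 0.992
grasp_force: 0.0
time_s: 11.18
eef_pos: [0.5456, 0.3884, 0.1696]
eef_rot: [0.0, -0.079, 0.997, 0.0]
wrist_force: [-0.8, -0.5, 0.1]
opening: 0.997
grasp_force: 0.0
at [545.6 388.4 169.6] yaw 99.0 q [ 0.44  0.45  1.41 -0.    1.28 -1.29] t 11.175
400,300,190,98.95 -> [0.789, -0.322, -0.102, 0.001] 
527.8,256.9,165,98.95 -> [-0.598, -0.312, 0.125, -0.0] 
527.8,256.9,81,98.95 -> [0.0, 0.0, 0.42, -0.0]
```

Move aside to see the greaser, then check the pack.

```bash
python3 -m handwheel '[[[0.79,-0.32,-0.1,0],[0.79,-0.32,-0.1,0],[0.79,-0.32,-0.1,0],[0.79,-0.32,-0.1,0],[0.79,-0.32,-0.1,0]]]'
cat >> g.py <<'E'
bt=on&(Z>68)&(Z<80)&(gx<75)&(gx>-20); st(bt,'batt top (want x 0..52, y 40..84 at z 74)')
t=P[bt]; print(cv2.minAreaRect((t[:,:2]*1000).astype(np.float32)))
E
sed -i "s/load('top')/shot('top')/" g.py
python3 g.py | tail -2; python3 - <<'E'
from h import *
c=load('top')
im=c['color'][150:255,100:215,::-1]; cv2.imwrite('pics/t2.png',cv2.resize(im,None,fx=5,fy=5,interpolation=cv2.INTER_CUBIC))
c=shot('top'); show(blobs(c,yr=(-.22,.15)))
E
python3 plan.py  527.8,256.9,165,98.95 527.8,256.9,81,98.95
```

```text
time_s: 11.8
eef_pos: [0.3998, 0.3004, 0.1887]
eef_rot: [-0.0, -0.079, 0.997, -0.0]
wrist_force: [-0.1, -0.8, 0.7]
opening: 0.99
grasp_force: 0.0
batt top (want x 0..52, y 40..84 at z 74) 348 x [ 1.9 26.4 51.8] y [41.8 62.7 84.3] z 73.4
((544.8299560546875, 389.431396484375), (52.583003997802734, 44.83903884887695), 8.18744945526123)
px [339 113] n 800 zt 0.170  c 768.8 -163.6 mm size 25 x 27 ang 31.7 [124 121 115]
px [268 106] n 1120 zt 0.083  c 797.5 14.9 mm size 225 x 5 ang 89.9 [45 58 77]
px [311 162] n 642 zt 0.050  c 653.1 -95.8 mm size 37 x 30 ang 19.9 [151  43  38]
px [280 158] n 291 zt 0.022  c 663.5 -11.1 mm size 19 x 16 ang 0.0 [210 166  88]
px [240 162] n 274 zt 0.020  c 651.8 96.6 mm size 54 x 53 ang 43.3 [162 159 154]
px [236 196] n 166 zt 0.020  c 558.1 106.0 mm size 36 x 39 ang 15.5 [77 74 71]
px [278 195] n 120 zt 0.017  c 560.9 -7.4 mm size 35 x 33 ang 89.2 [166 162 157]
px [239 233] n 129 zt 0.016  c 459.2 95.3 mm size 34 x 35 ang 45.3 [147 143 139]
px [313 238] n 287 zt 0.020  c 445.6 -97.8 mm size 52 x 53 ang 89.1 [170 167 162]
px [277 239] n 123 zt 0.016  c 442.9 -4.4 mm size 34 x 35 ang 63.2 [113 109 105]
px [288 271] n 291 zt 0.020  c 359.8 -32.1 mm size 54 x 52 ang 45.4 [ 97  53 113]
at [400.5 300.7 189. ] yaw 99.0 q [ 0.41  0.07  1.84 -0.    1.23 -1.32] t 11.9
527.8,256.9,165,98.95 -> [-0.594, -0.316, 0.12, 0.001] 
527.8,256.9,81,98.95 -> [0.0, 0.0, 0.42, -0.0]
```

View pics/t2.png

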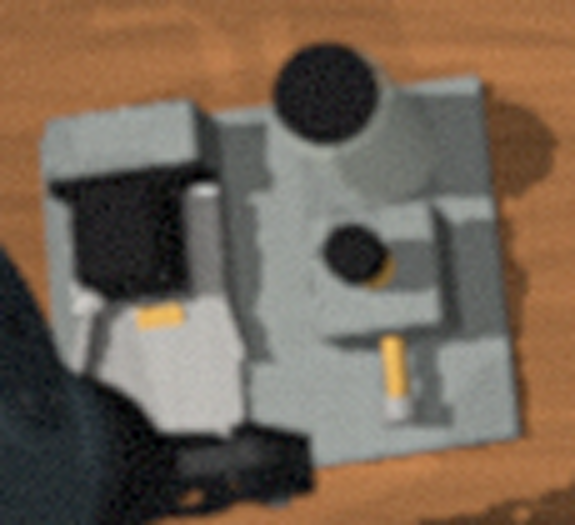

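The pack is against the end wall at (130,235), with the brass catch visible right behind it at (160,315). Next is the priming knob at (355,253).

```bash
python3 -m handwheel '[[[-0.6,-0.315,0.1,0],[-0.6,-0.315,0.12,0],[-0.6,-0.315,0.12,0],[-0.6,-0.315,0.12,0],[-0.6,-0.315,0.3,0],[-0.6,-0.315,0.5,0],[-0.6,-0.315,0.54,0],[-0.6,-0.315,0.54,0]]]' 85
python3 -m handwheel '[[[0,0,0,0],[0,0,0,0],[0,0,0,0],[0,0,0,0],[0,0,0,0],[0,0,0,0],[0,0,0,0]]]' 5
python3 -m handwheel '[[[0,0,-0.05,0],[0,0,-0.1,0],[0,0,-0.125,0],[0,0,-0.13,0],[0,0,-0.13,0],[0,0,-0.13,0],[0,0,-0.13,0]]]'
```

```text
time_s: 12.9
eef_pos: [0.5276, 0.2577, 0.082]
eef_rot: [-0.0, -0.079, 0.997, 0.0]
wrist_force: [0.1, 0.1, 0.1]
opening: 0.993
grasp_force: 0.0
time_s: 13.78
eef_pos: [0.5286, 0.2581, 0.0828]
eef_rot: [0.001, -0.079, 0.997, 0.001]
wrist_force: [-2.1, 2.9, 5.6]
opening: 0.333
grasp_force: 58.7
time_s: 14.65
eef_pos: [0.5284, 0.2581, 0.1064]
eef_rot: [0.001, -0.079, 0.997, 0.001]
wrist_force: [5.9, 6.1, -12.0]
opening: 0.329
grasp_force: 59.9
```

```bash
python3 -m handwheel '[[[0,0,-0.01,0],[0,0,-0.015,0],[0,0,-0.015,0],[0,0,-0.015,0],[0,0,-0.015,0]]]'
python3 -m handwheel '[[[0,0,0.06,0],[0,0,0.12,0],[0,0,0.145,0],[0,0,0.145,0],[0,0,0.145,0]]]'
python3 -m handwheel '[[[0,0,0,0],[0,0,0,0],[0,0,0,0],[0,0,0,0],[0,0,0,0]]]' 85
python3 -m handwheel '[[[0,0,-0.3,0],[0,0,-0.5,0],[0,0,-0.5,0],[0,0,-0.5,0]]]'
python3 plan.py 470,110,140,98.95
```

```text
time_s: 15.28
eef_pos: [0.5284, 0.258, 0.1081]
eef_rot: [0.0, -0.079, 0.997, 0.001]
wrist_force: [9.7, 8.2, -21.0]
opening: 0.328
grasp_force: 61.0
time_s: 15.9
eef_pos: [0.5286, 0.2581, 0.0828]
eef_rot: [0.001, -0.079, 0.997, 0.001]
wrist_force: [-2.3, 3.0, 6.5]
opening: 0.334
grasp_force: 64.2
time_s: 16.52
eef_pos: [0.5282, 0.257, 0.0814]
eef_rot: [-0.0, -0.079, 0.997, -0.0]
wrist_force: [0.2, 0.2, 1.2]
opening: 0.995
grasp_force: 0.0
time_s: 17.02
eef_pos: [0.5277, 0.2569, 0.1809]
eef_rot: [-0.0, -0.079, 0.997, -0.0]
wrist_force: [-1.0, -0.8, 0.6]
opening: 0.993
grasp_force: 0.0
at [527.7 256.9 180.9] yaw 99.0 q [ 0.25  0.26  1.63 -0.    1.25 -1.48] t 17.025
470,110,140,98.95 -> [0.4, -0.68, 0.204, 0.001]
```

```bash
python3 plan.py 590,170,150,45 651.9,96.7,100,0 651.9,96.7,10,0
```

```text
at [527.7 256.9 180.9] yaw 99.0 q [ 0.25  0.26  1.63 -0.    1.25 -1.48] t 17.025
590,170,150,45 -> [-0.239, -0.478, 0.154, 0.629] 
651.9,96.7,100,0 -> [-0.478, -0.04, 0.25, 0.524] 
651.9,96.7,10,0 -> [0.0, 0.0, 0.45, -0.0]
```

```bash
python3 -m handwheel '[[[-0.24,-0.48,0.0,0.2],[-0.24,-0.48,0.15,0.63],[-0.24,-0.48,0.15,0.63],[-0.24,-0.48,0.15,0.63],[-0.24,-0.48,0.15,0.63],[-0.24,-0.48,0.15,0.63],[-0.24,-0.48,0.15,0.63]]]'
python3 -m handwheel '[[[-0.48,-0.04,0.25,0.52],[-0.48,-0.04,0.25,0.52],[-0.48,-0.04,0.25,0.52],[-0.48,-0.04,0.25,0.52],[-0.48,-0.04,0.25,0.52],[-0.48,-0.04,0.25,0.52]]]'
python3 plan.py 651.9,96.7,10,0
```

```text
time_s: 17.9
eef_pos: [0.59, 0.1698, 0.1504]
eef_rot: [-0.001, 0.382, 0.924, -0.0]
wrist_force: [0.5, -0.0, 0.4]
opening: 0.995
grasp_force: 0.0
time_s: 18.65
eef_pos: [0.6526, 0.0963, 0.1014]
eef_rot: [-0.0, 0.704, 0.71, -0.0]
wrist_force: [0.6, -0.3, 0.4]
opening: 0.996
grasp_force: 0.0
at [652.6  96.3 101.4] yaw 0.4 q [-0.03  0.51  1.48 -0.    1.16 -0.04] t 18.65
651.9,96.7,10,0 -> [0.002, -0.003, 0.457, 0.005]
```

```bash
python3 -m handwheel '[[[0,0,0.25,0.005],[0,0,0.4,0.005],[0,0,0.457,0.005],[0,0,0.457,0.005],[0,0,0.457,0.005]]]' 85
python3 -m handwheel '[[[0,0,0,0],[0,0,0,0],[0,0,0,0],[0,0,0,0],[0,0,0,0],[0,0,0,0]]]' 30
python3 -m handwheel '[[[0,0,-0.2,0],[0,0,-0.45,0],[0,0,-0.45,0]]]'
python3 -m handwheel '[[[-0.9,-0.4,0,0],[-0.9,-0.4,0,0],[-0.9,-0.4,0,0],[-0.9,-0.4,0,0],[-0.9,-0.4,0,0]]]'
python3 -m handwheel '[[[-0.9,-0.4,0,0],[-0.9,-0.4,0,0],[-0.9,-0.4,0,0],[-0.9,-0.4,0,0],[-0.9,-0.4,0,0]]]'
python3 plan.py 484.9,-369.6,40,0 484.9,-369.6,14.5,0
python3 - <<'E'
from h import *
show(blobs(shot('top'),yr=(-.22,.15)))
E
```

```text
time_s: 19.27
eef_pos: [0.6541, 0.0962, 0.0119]
eef_rot: [0.001, 0.708, 0.706, 0.001]
wrist_force: [0.6, 0.1, 0.1]
opening: 0.996
grasp_force: 0.0
time_s: 20.02
eef_pos: [0.6541, 0.0961, 0.0119]
eef_rot: [0.001, 0.708, 0.706, 0.001]
wrist_force: [-0.0, -0.2, 6.3]
opening: 0.62
grasp_force: 63.9
time_s: 20.4
eef_pos: [0.6563, 0.0961, 0.1055]
eef_rot: [0.003, 0.708, 0.706, 0.003]
wrist_force: [0.3, 0.2, -0.6]
opening: 0.619
grasp_force: 63.9
time_s: 21.02
eef_pos: [0.5714, -0.0838, 0.0993]
eef_rot: [-0.001, 0.709, 0.705, -0.0]
wrist_force: [0.2, 0.7, -2.3]
opening: 0.62
grasp_force: 63.9
time_s: 21.65
eef_pos: [0.4918, -0.2623, 0.0997]
eef_rot: [-0.0, 0.709, 0.706, 0.0]
wrist_force: [-0.4, 0.1, -1.4]
opening: 0.617
grasp_force: 63.9
at [ 491.8 -262.3   99.7] yaw -0.2 q [-0.7   0.31  1.76  0.    1.08 -0.7 ] t 21.65
484.9,-369.6,40,0 -> [-0.536, -0.032, 0.298, -0.003] 
484.9,-369.6,14.5,0 -> [0.0, 0.0, 0.128, -0.0] 
px [339 113] n 805 zt 0.170  c 768.4 -163.9 mm size 26 x 27 ang 64.1 [118 114 108]
px [267 106] n 1123 zt 0.083  c 797.7 20.1 mm size 235 x 4 ang 90.0 [45 58 78]
px [311 162] n 645 zt 0.051  c 653.0 -95.3 mm size 37 x 29 ang 19.3 [158  46  40]
px [280 158] n 281 zt 0.022  c 663.5 -11.1 mm size 19 x 16 ang 0.3 [218 175  93]
px [368 259] n 10753 zt 0.654  c 308.9 -57.1 mm size 73 x 18 ang 89.9 [75 90 97]
px [236 196] n 166 zt 0.021  c 557.9 105.5 mm size 39 x 35 ang 36.9 [81 78 75]
px [278 195] n 122 zt 0.016  c 559.8 -7.4 mm size 35 x 35 ang 1.3 [174 170 166]
px [239 233] n 129 zt 0.016  c 458.8 94.8 mm size 36 x 35 ang 45.8 [175 171 165]
px [313 238] n 286 zt 0.021  c 445.7 -97.7 mm size 52 x 52 ang 0.4 [179 175 170]
px [277 239] n 121 zt 0.016  c 442.5 -4.6 mm size 35 x 33 ang 45.6 [180 176 170]
px [288 271] n 290 zt 0.020  c 359.3 -32.8 mm size 53 x 51 ang 0.0 [134  72 159]
px [136 305] n 2594 zt 0.782  c 305.7 106.7 mm size 11 x 34 ang 0.0 [63 74 79]
```

```bash
python3 -m handwheel '[[[-0.536,-0.032,0,0],[-0.536,-0.032,0.15,0],[-0.536,-0.032,0.3,0],[-0.536,-0.032,0.37,0],[-0.536,-0.032,0.4,0],[-0.536,-0.032,0.42,0],[-0.536,-0.032,0.42,0],[-0.536,-0.032,0.42,0]]]'
python3 -m handwheel '[[[0,0,0,0],[0,0,0,0],[0,0,0,0],[0,0,0,0]]]' 80
python3 -m handwheel '[[[0,0,-0.2,0],[0,0,-0.4,0],[0,0,-0.4,0]]]'
python3 plan.py 465,-230,95,0 445.7,-97.7,80,0 445.7,-97.7,11,0
```

```text
time_s: 22.7
eef_pos: [0.485, -0.3707, 0.017]
eef_rot: [0.001, 0.708, 0.706, -0.0]
wrist_force: [0.8, -0.5, -2.0]
opening: 0.619
grasp_force: 63.9
time_s: 23.2
eef_pos: [0.4844, -0.3705, 0.0162]
eef_rot: [0.0, 0.709, 0.706, -0.0]
wrist_force: [-0.0, -0.2, -0.0]
opening: 0.938
grasp_force: 0.0
time_s: 23.58
eef_pos: [0.4865, -0.3726, 0.1002]
eef_rot: [0.004, 0.708, 0.706, -0.0]
wrist_force: [0.7, -0.6, 0.1]
opening: 0.94
grasp_force: 0.0
at [ 486.5 -372.6  100.2] yaw -0.2 q [-0.85  0.41  1.62 -0.    1.11 -0.84] t 23.575
465,-230,95,0 -> [0.713, -0.11, 0.026, -0.003] 
445.7,-97.7,80,0 -> [0.662, -0.097, 0.075, -0.0] 
445.7,-97.7,11,0 -> [0.0, 0.0, 0.345, -0.0]
```

```bash
python3 -m handwheel '[[[0.71,-0.1,0.02,0],[0.71,-0.1,0.02,0],[0.71,-0.1,0.02,0],[0.71,-0.1,0.02,0],[0.71,-0.1,0.02,0]]]' 85
python3 plan.py 445.7,-97.7,11,0
python3 - <<'E'
from h import *
show(blobs(shot('top'),lo=.01,yr=(-.44,-.05),xr=(.4,.62)))
E
```

```text
time_s: 24.2
eef_pos: [0.4657, -0.23, 0.0924]
eef_rot: [0.001, 0.709, 0.705, -0.0]
wrist_force: [0.6, -0.3, -0.2]
opening: 0.992
grasp_force: 0.0
at [ 465.7 -230.    92.4] yaw -0.3 q [-0.69  0.24  1.86 -0.    1.04 -0.68] t 24.2
445.7,-97.7,11,0 -> [0.661, -0.103, 0.407, -0.003] 
px [400 206] n 5248 zt 0.511  c 415.7 -122.6 mm size 31 x 45 ang 0.1 [ 84  99 107]
px [313 238] n 287 zt 0.020  c 445.7 -97.7 mm size 52 x 53 ang 89.6 [178 174 169]
```

```bash
python3 -m handwheel '[[[0.66,-0.1,0,0],[0.66,-0.1,0,0],[0.66,-0.1,0.1,0],[0.66,-0.1,0.3,0],[0.66,-0.1,0.4,0],[0.66,-0.1,0.405,0],[0.66,-0.1,0.405,0]]]'
python3 -m handwheel '[[[0,0,0,0],[0,0,0,0],[0,0,0,0],[0,0,0,0],[0,0,0,0],[0,0,0,0]]]' 30
python3 -m handwheel '[[[0,0,-0.2,0],[0,0,-0.35,0],[0,0,-0.35,0],[0,0,-0.35,0]]]'
python3 plan.py 487.7,-295,80,0 487.7,-295,16,0
```

```text
time_s: 25.12
eef_pos: [0.4464, -0.0973, 0.0117]
eef_rot: [0.001, 0.709, 0.705, 0.0]
wrist_force: [0.3, 0.0, -0.4]
opening: 0.994
grasp_force: 0.0
time_s: 25.88
eef_pos: [0.4465, -0.0968, 0.0127]
eef_rot: [0.001, 0.708, 0.706, 0.0]
wrist_force: [-4.3, 0.3, 11.0]
opening: 0.621
grasp_force: 61.2
time_s: 26.38
eef_pos: [0.4451, -0.096, 0.0806]
eef_rot: [-0.0, 0.709, 0.706, -0.0]
wrist_force: [-0.4, 0.7, -1.6]
opening: 0.618
grasp_force: 65.1
at [445.1 -96.   80.6] yaw -0.2 q [-0.47  0.13  2.02 -0.    0.98 -0.47] t 26.375
487.7,-295,80,0 -> [-0.994, 0.217, 0.003, -0.003] 
487.7,-295,16,0 -> [0.0, 0.0, 0.32, -0.0]
```

```bash
python3 -m handwheel '[[[-0.99,0.215,0,0],[-0.99,0.215,0,0],[-0.99,0.215,0,0],[-0.99,0.215,0.05,0],[-0.99,0.215,0.2,0],[-0.99,0.215,0.28,0],[-0.99,0.215,0.315,0],[-0.99,0.215,0.32,0],[-0.99,0.215,0.32,0]]]'
python3 -m handwheel '[[[0,0,0,0],[0,0,0,0],[0,0,0,0],[0,0,0,0]]]' 80
python3 -m handwheel '[[[0,0,-0.2,0],[0,0,-0.35,0],[0,0,-0.35,0],[0,0,-0.35,0]]]'
python3 plan.py 520,-140,90,0 559.8,-7.4,80,0 559.8,-7.4,12,0
```

```text
time_s: 27.5
eef_pos: [0.4881, -0.2941, 0.0174]
eef_rot: [0.0, 0.708, 0.706, 0.0]
wrist_force: [0.6, -0.8, -1.8]
opening: 0.618
grasp_force: 65.1
time_s: 28.0
eef_pos: [0.4878, -0.2945, 0.0172]
eef_rot: [0.0, 0.709, 0.706, 0.0]
wrist_force: [0.4, -0.3, -0.7]
opening: 0.939
grasp_force: 0.0
time_s: 28.5
eef_pos: [0.4873, -0.2941, 0.0865]
eef_rot: [-0.0, 0.709, 0.706, -0.0]
wrist_force: [0.7, -0.3, -0.4]
opening: 0.939
grasp_force: 0.0
at [ 487.3 -294.1   86.5] yaw -0.2 q [-0.75  0.35  1.73 -0.    1.06 -0.75] t 28.5
520,-140,90,0 -> [0.771, 0.16, -0.018, -0.003] 
559.8,-7.4,80,0 -> [0.663, 0.199, 0.05, -0.0] 
559.8,-7.4,12,0 -> [0.0, 0.0, 0.34, -0.0]
```

```bash
python3 -m handwheel '[[[0.77,0.16,-0.02,0],[0.77,0.16,-0.02,0],[0.77,0.16,-0.02,0],[0.77,0.16,-0.02,0],[0.77,0.16,-0.02,0]]]' 70
python3 - <<'E'
from h import *
show(blobs(shot('top'),lo=.01,yr=(-.44,.15),xr=(.4,.7)))
E
python3 plan.py 559.8,-7.4,12,0
```

```text
time_s: 29.12
eef_pos: [0.5198, -0.1408, 0.0902]
eef_rot: [-0.001, 0.708, 0.706, -0.0]
wrist_force: [-1.1, -0.3, -0.4]
opening: 0.817
grasp_force: 0.0
px [339 186] n 7297 zt 0.533  c 410.8 -63.3 mm size 76 x 22 ang 89.9 [ 86  95 102]
px [280 158] n 230 zt 0.022  c 658.2 -5.3 mm size 20 x 32 ang 44.5 [219 175  93]
px [236 196] n 164 zt 0.021  c 557.9 105.6 mm size 35 x 38 ang 16.6 [81 78 75]
px [278 195] n 117 zt 0.017  c 559.6 -7.4 mm size 36 x 35 ang 0.2 [174 170 165]
px [389 223] n 307 zt 0.025  c 487.0 -295.2 mm size 52 x 53 ang 43.1 [110 109 106]
px [417 224] n 306 zt 0.024  c 483.2 -369.0 mm size 53 x 52 ang 37.0 [113 111 109]
px [239 233] n 118 zt 0.016  c 459.9 94.9 mm size 34 x 35 ang 0.3 [177 172 167]
at [ 519.9 -141.3   90.4] yaw -0.3 q [-0.49  0.29  1.81 -0.    1.05 -0.48] t 29.175
559.8,-7.4,12,0 -> [0.67, 0.196, 0.392, -0.003]
```

```bash
python3 -m handwheel '[[[0.67,0.195,0,0],[0.67,0.195,0,0],[0.67,0.195,0.1,0],[0.67,0.195,0.3,0],[0.67,0.195,0.385,0],[0.67,0.195,0.39,0],[0.67,0.195,0.39,0]]]' 65
python3 -m handwheel '[[[0,0,0,0],[0,0,0,0],[0,0,0,0],[0,0,0,0],[0,0,0,0],[0,0,0,0]]]' 15
python3 -m handwheel '[[[0,0,-0.2,0],[0,0,-0.4,0],[0,0,-0.4,0],[0,0,-0.4,0]]]'
python3 -m handwheel '[[[-0.9,0.1,0,0],[-0.9,0.1,0,0],[-0.9,0.1,0,0],[-0.9,0.1,0,0],[-0.9,0.1,0,0]]]'
python3 plan.py 589.9,-288.7,60,0 589.9,-288.7,16.5,0
```

```text
time_s: 30.05
eef_pos: [0.5608, -0.0076, 0.0141]
eef_rot: [0.001, 0.709, 0.705, 0.0]
wrist_force: [0.1, 0.1, -0.8]
opening: 0.759
grasp_force: 0.0
time_s: 30.8
eef_pos: [0.561, -0.0071, 0.0149]
eef_rot: [0.001, 0.708, 0.706, 0.0]
wrist_force: [-3.4, -0.1, 8.7]
opening: 0.402
grasp_force: 58.9
time_s: 31.3
eef_pos: [0.5596, -0.0066, 0.093]
eef_rot: [0.0, 0.708, 0.706, 0.0]
wrist_force: [-0.2, -0.3, -1.4]
opening: 0.396
grasp_force: 60.4
time_s: 31.92
eef_pos: [0.5779, -0.1861, 0.0913]
eef_rot: [-0.002, 0.709, 0.705, -0.0]
wrist_force: [-1.0, 0.8, -0.2]
opening: 0.398
grasp_force: 60.4
at [ 577.9 -186.1   91.3] yaw -0.3 q [-0.51  0.42  1.63  0.    1.1  -0.5 ] t 31.925
589.9,-288.7,60,0 -> [-0.513, 0.062, 0.157, -0.003] 
589.9,-288.7,16.5,0 -> [0.0, 0.0, 0.218, -0.0]
```

```bash
python3 -m handwheel '[[[-0.51,0.06,0,0],[-0.51,0.06,0,0],[-0.51,0.06,0.15,0],[-0.51,0.06,0.3,0],[-0.51,0.06,0.35,0],[-0.51,0.06,0.37,0],[-0.51,0.06,0.37,0],[-0.51,0.06,0.37,0]]]'
python3 -m handwheel '[[[0,0,0,0],[0,0,0,0],[0,0,0,0],[0,0,0,0]]]' 65
python3 -m handwheel '[[[0,0,-0.2,0],[0,0,-0.38,0],[0,0,-0.38,0],[0,0,-0.38,0]]]'
python3 -m handwheel '[[[0.9,-0.3,0,0],[0.9,-0.3,0,0],[0.9,-0.3,0,0],[0.9,-0.3,0,0],[0.9,-0.3,0,0]]]'
python3 - <<'E'
from h import *
show(blobs(shot('top'),lo=.01,yr=(-.44,.15),xr=(.4,.7)))
E
python3 plan.py 475,40,90,0 442.7,-4.6,90,0
```

```text
time_s: 32.92
eef_pos: [0.5917, -0.2889, 0.0202]
eef_rot: [0.001, 0.708, 0.706, 0.0]
wrist_force: [-0.4, -0.3, -1.4]
opening: 0.398
grasp_force: 60.4
time_s: 33.42
eef_pos: [0.5908, -0.2889, 0.0191]
eef_rot: [0.0, 0.709, 0.706, 0.0]
wrist_force: [0.3, -0.6, -0.7]
opening: 0.761
grasp_force: 0.0
time_s: 33.92
eef_pos: [0.5904, -0.2885, 0.0945]
eef_rot: [-0.0, 0.709, 0.706, -0.0]
wrist_force: [0.4, 0.7, 0.8]
opening: 0.765
grasp_force: 0.0
time_s: 34.55
eef_pos: [0.5312, -0.1084, 0.0943]
eef_rot: [-0.0, 0.708, 0.706, -0.0]
wrist_force: [0.6, -1.1, 1.1]
opening: 0.758
grasp_force: 0.0
px [321 184] n 7323 zt 0.540  c 412.4 -39.5 mm size 24 x 80 ang 0.4 [ 83  98 105]
px [280 158] n 210 zt 0.022  c 653.1 -11.3 mm size 39 x 16 ang 0.7 [215 171  91]
px [384 184] n 134 zt 0.021  c 588.7 -288.3 mm size 35 x 34 ang 1.9 [117 115 113]
px [236 196] n 166 zt 0.022  c 558.5 105.7 mm size 37 x 36 ang 44.3 [80 78 75]
px [389 223] n 307 zt 0.025  c 487.0 -295.3 mm size 52 x 53 ang 44.2 [129 128 125]
px [417 224] n 305 zt 0.025  c 482.6 -368.6 mm size 52 x 53 ang 87.2 [111 110 107]
px [239 233] n 120 zt 0.017  c 459.9 94.7 mm size 35 x 34 ang 2.0 [177 173 168]
at [ 531.7 -109.2   94.6] yaw -0.2 q [-0.42  0.29  1.8  -0.    1.06 -0.42] t 34.6
475,40,90,0 -> [0.745, -0.287, 0.023, -0.003] 
442.7,-4.6,90,0 -> [-0.223, -0.162, -0.0, -0.0]
```

Now the small bearing at (459.5,94.8) → S0.

```bash
python3 -m handwheel '[[[0.74,-0.28,0,0],[0.74,-0.28,0,0],[0.74,-0.28,0,0],[0.74,-0.28,0,0],[0.74,-0.28,0,0]]]'
python3 plan.py 459.5,94.8,12,0
```

```text
time_s: 35.22
eef_pos: [0.4772, 0.0384, 0.0952]
eef_rot: [0.001, 0.709, 0.705, 0.0]
wrist_force: [-0.5, -0.1, 0.9]
opening: 0.76
grasp_force: 0.0
at [477.2  38.4  95.2] yaw -0.3 q [-0.17  0.16  1.96 -0.    1.02 -0.16] t 35.225
459.5,94.8,12,0 -> [0.282, -0.09, 0.416, -0.003]
```

```bash
python3 -m handwheel '[[[0.28,-0.09,0,0],[0.28,-0.09,0.1,0],[0.28,-0.09,0.3,0],[0.28,-0.09,0.4,0],[0.28,-0.09,0.418,0],[0.28,-0.09,0.418,0]]]' 65
python3 -m handwheel '[[[0,0,0,0],[0,0,0,0],[0,0,0,0],[0,0,0,0],[0,0,0,0],[0,0,0,0]]]' 15
python3 -m handwheel '[[[0,0,-0.2,0],[0,0,-0.4,0],[0,0,-0.4,0],[0,0,-0.4,0]]]'
python3 -m handwheel '[[[-0.9,0.35,0,0],[-0.9,0.35,0,0],[-0.9,0.35,0,0],[-0.9,0.35,0,0],[-0.9,0.35,0,0]]]'
python3 plan.py 592.4,-223.7,60,0 592.4,-223.7,18,0
```

```text
time_s: 35.98
eef_pos: [0.4593, 0.0948, 0.0118]
eef_rot: [0.0, 0.709, 0.705, 0.0]
wrist_force: [-0.2, -0.9, 0.2]
opening: 0.757
grasp_force: 0.0
time_s: 36.72
eef_pos: [0.4595, 0.0955, 0.013]
eef_rot: [0.001, 0.708, 0.706, 0.001]
wrist_force: [-1.0, -2.3, 7.5]
opening: 0.399
grasp_force: 59.3
time_s: 37.22
eef_pos: [0.458, 0.0958, 0.0913]
eef_rot: [0.0, 0.708, 0.706, 0.0]
wrist_force: [-0.8, -0.5, -1.1]
opening: 0.403
grasp_force: 60.7
time_s: 37.85
eef_pos: [0.5263, -0.0843, 0.0898]
eef_rot: [-0.002, 0.709, 0.705, -0.001]
wrist_force: [-0.3, 0.2, -0.4]
opening: 0.398
grasp_force: 60.6
at [526.3 -84.3  89.8] yaw -0.3 q [-0.38  0.28  1.82  0.    1.04 -0.38] t 37.85
592.4,-223.7,60,0 -> [-0.695, 0.334, 0.149, -0.004] 
592.4,-223.7,18,0 -> [0.0, 0.0, 0.21, -0.0]
```

```bash
python3 -m handwheel '[[[-0.695,0.33,0,0],[-0.695,0.33,0,0],[-0.695,0.33,0.1,0],[-0.695,0.33,0.25,0],[-0.695,0.33,0.34,0],[-0.695,0.33,0.365,0],[-0.695,0.33,0.365,0],[-0.695,0.33,0.365,0]]]'
python3 -m handwheel '[[[0,0,0,0],[0,0,0,0],[0,0,0,0],[0,0,0,0]]]' 60
python3 -m handwheel '[[[0,0,-0.2,0],[0,0,-0.38,0],[0,0,-0.38,0],[0,0,-0.38,0]]]'
python3 -m handwheel '[[[0.9,-0.3,0,0],[0.9,-0.3,0,0],[0.9,-0.3,0,0],[0.9,-0.3,0,0],[0.9,-0.3,0,0]]]'
python3 - <<'E'
from h import *
show(blobs(shot('side'),lo=.01,yr=(-.44,.15),xr=(.4,.7)))
E
python3 plan.py 442.7,-4.6,90,0 442.7,-4.6,12,0
```

```text
time_s: 38.85
eef_pos: [0.5937, -0.2233, 0.0193]
eef_rot: [0.001, 0.708, 0.706, 0.0]
wrist_force: [-0.2, 0.5, -0.4]
opening: 0.398
grasp_force: 60.6
time_s: 39.35
eef_pos: [0.5931, -0.2239, 0.0185]
eef_rot: [0.0, 0.709, 0.706, 0.0]
wrist_force: [-0.3, 0.3, 0.5]
opening: 0.704
grasp_force: 0.0
time_s: 39.85
eef_pos: [0.5927, -0.2236, 0.094]
eef_rot: [-0.0, 0.709, 0.706, -0.0]
wrist_force: [0.4, -0.5, 0.4]
opening: 0.703
grasp_force: 0.0
time_s: 40.48
eef_pos: [0.5334, -0.0434, 0.0936]
eef_rot: [-0.0, 0.708, 0.706, -0.0]
wrist_force: [0.5, -0.3, -0.0]
opening: 0.704
grasp_force: 0.0
px [274  81] n 10442 zt 0.506  c 420.3 -1.6 mm size 117 x 75 ang 72.5 [64 75 83]
px [212 203] n 606 zt 0.048  c 657.2 -94.9 mm size 35 x 34 ang 15.6 [151  32  26]
px [205 226] n 138 zt 0.021  c 666.8 -10.2 mm size 19 x 22 ang 6.1 [198 151  65]
px [300 229] n 89 zt 0.014  c 446.3 -2.9 mm size 35 x 35 ang 88.8 [164 161 160]
px [247 260] n 197 zt 0.018  c 562.1 106.0 mm size 36 x 41 ang 14.7 [70 69 68]
at [533.9 -44.2  93.9] yaw -0.2 q [-0.3   0.28  1.82 -0.    1.05 -0.3 ] t 40.525
442.7,-4.6,90,0 -> [0.196, -0.457, 0.02, -0.003] 
442.7,-4.6,12,0 -> [0.0, 0.0, 0.39, -0.0]
```

```bash
python3 -m handwheel '[[[0.197,-0.457,0,0],[0.197,-0.457,0,0],[0.197,-0.457,0.1,0],[0.197,-0.457,0.3,0],[0.197,-0.457,0.4,0],[0.197,-0.457,0.41,0],[0.197,-0.457,0.41,0],[0.197,-0.457,0.41,0]]]' 60
python3 -m handwheel '[[[0,0,0,0],[0,0,0,0],[0,0,0,0],[0,0,0,0],[0,0,0,0],[0,0,0,0]]]' 15
python3 -m handwheel '[[[0,0,-0.2,0],[0,0,-0.4,0],[0,0,-0.4,0],[0,0,-0.4,0]]]'
python3 plan.py 470,-150,90,0 490.4,-225.5,90,0 490.4,-225.5,17.5,0
```

```text
time_s: 41.52
eef_pos: [0.4436, -0.0044, 0.0134]
eef_rot: [0.001, 0.709, 0.706, 0.0]
wrist_force: [1.1, 0.2, -0.4]
opening: 0.705
grasp_force: 0.0
time_s: 42.28
eef_pos: [0.4433, -0.004, 0.0138]
eef_rot: [0.001, 0.708, 0.706, 0.0]
wrist_force: [-3.4, -0.5, 10.8]
opening: 0.404
grasp_force: 58.6
time_s: 42.78
eef_pos: [0.4421, -0.0036, 0.0921]
eef_rot: [-0.0, 0.708, 0.706, -0.0]
wrist_force: [-0.1, 0.3, -0.4]
opening: 0.402
grasp_force: 60.3
at [442.1  -3.6  92.1] yaw -0.2 q [-0.28  0.08  2.05 -0.    1.01 -0.27] t 42.775
470,-150,90,0 -> [-0.731, 0.142, 0.011, -0.003] 
490.4,-225.5,90,0 -> [-0.378, 0.102, -0.0, -0.0] 
490.4,-225.5,17.5,0 -> [0.0, 0.0, 0.362, -0.0]
```

```bash
python3 -m handwheel '[[[-0.73,0.14,0,0],[-0.73,0.14,0,0],[-0.73,0.14,0,0],[-0.73,0.14,0,0],[-0.73,0.14,0,0]]]'
python3 -m handwheel '[[[-0.38,0.1,0,0],[-0.38,0.1,0.1,0],[-0.38,0.1,0.25,0],[-0.38,0.1,0.34,0],[-0.38,0.1,0.368,0],[-0.38,0.1,0.37,0],[-0.38,0.1,0.37,0]]]'
python3 -m handwheel '[[[0,0,0,0],[0,0,0,0],[0,0,0,0],[0,0,0,0]]]' 60
python3 -m handwheel '[[[0,0,-0.2,0],[0,0,-0.38,0],[0,0,-0.38,0],[0,0,-0.38,0]]]'
python3 plan.py 560,-60,130,60 
```

```text
time_s: 43.4
eef_pos: [0.4687, -0.1486, 0.091]
eef_rot: [-0.002, 0.709, 0.706, -0.0]
wrist_force: [-0.1, -0.3, -1.0]
opening: 0.403
grasp_force: 60.3
time_s: 44.28
eef_pos: [0.4902, -0.2259, 0.0192]
eef_rot: [0.001, 0.708, 0.706, 0.0]
wrist_force: [-0.8, 0.3, -0.6]
opening: 0.401
grasp_force: 60.3
time_s: 44.78
eef_pos: [0.4897, -0.2261, 0.0186]
eef_rot: [0.0, 0.709, 0.706, 0.0]
wrist_force: [-0.8, -0.6, -0.3]
opening: 0.701
grasp_force: 0.0
time_s: 45.28
eef_pos: [0.4893, -0.2258, 0.094]
eef_rot: [-0.0, 0.709, 0.706, -0.0]
wrist_force: [-0.3, -0.0, -0.7]
opening: 0.703
grasp_force: 0.0
at [ 489.3 -225.8   94. ] yaw -0.2 q [-0.65  0.28  1.81 -0.    1.05 -0.65] t 45.275
560,-60,130,60 -> [0.83, 0.35, -0.18, -0.701]
```

```bash
python3 -m handwheel '[[[0.83,0.1,-0.18,-0.2],[0.83,0.1,-0.18,-0.215],[0.83,0.1,-0.18,-0.215],[0.83,0.1,-0.18,-0.215],[0.83,0.1,-0.18,-0.215]]]' 65
python3 - <<'E'
from h import *
show(blobs(shot('top'),lo=.01,yr=(-.44,.15),xr=(.4,.72)))
c=load('top');P=cloud(c);X,Y,Z=P[...,0],P[...,1],P[...,2]
for lo,hi in((.012,.022),(.045,.056)):
    q=P[(Z>lo)&(Z<hi)&(X>.6)&(X<.72)&(Y>-.16)&(Y<-.04)]; print(cv2.minAreaRect((q[:,:2]*1000).astype(np.float32)))
E
python3 plan.py 653.3,-95.4,110,18.5 653.3,-95.4,30,18.5
```

```text
time_s: 45.9
eef_pos: [0.5096, -0.0601, 0.1293]
eef_rot: [-0.001, 0.586, 0.81, -0.0]
wrist_force: [0.3, -0.4, 0.0]
opening: 0.765
grasp_force: 0.0
px [297 183] n 6574 zt 0.543  c 416.5 2.1 mm size 80 x 33 ang 89.3 [ 85  99 106]
px [359 184] n 127 zt 0.021  c 592.6 -222.3 mm size 36 x 33 ang 87.2 [168 166 162]
px [384 184] n 131 zt 0.020  c 589.6 -287.2 mm size 35 x 37 ang 70.7 [166 164 160]
px [236 196] n 165 zt 0.020  c 557.9 105.7 mm size 37 x 38 ang 14.4 [79 77 75]
px [407 220] n 615 zt 0.025  c 493.8 -342.1 mm size 110 x 54 ang 68.4 [124 123 120]
px [362 222] n 134 zt 0.020  c 489.4 -224.5 mm size 35 x 35 ang 0.0 [110 109 107]
((0.0, 0.0), (0.0, 0.0), 0.0)
((0.0, 0.0), (0.0, 0.0), 0.0)
at [509.6 -60.7 129.4] yaw 18.2 q [-0.35  0.18  1.85 -0.    1.11 -0.67] t 45.95
653.3,-95.4,110,18.5 -> [-0.389, 0.628, 0.097, -0.003] 
653.3,-95.4,30,18.5 -> [0.0, 0.0, 0.4, -0.0]
```

```bash
python3 - <<'E'
from h import *
c=load('top')
im=c['color'][90:265,240:460,::-1]; cv2.imwrite('pics/t3.png',cv2.resize(im,None,fx=3.4,fy=3.4,interpolation=cv2.INTER_CUBIC))
P=cloud(c);X,Y,Z=P[...,0],P[...,1],P[...,2]
from scipy.spatial import cKDTree
q=P[(Z>.019)&(Z<.03)&(X>.42)&(X<.56)&(Y>-.44)&(Y<-.25)][:,:2]*1000
print(len(q),q.min(0),q.max(0))
from scipy.optimize import minimize
T=cKDTree(q)
# annulus template score
best=[]
for x in np.arange(455,540,1.5):
    for y in np.arange(-410,-265,1.5):
        d=np.hypot(q[:,0]-x,q[:,1]-y); best.append((((d<26.5)&(d>14)).sum()-4*(d<11).sum(),x,y))
best.sort(reverse=True)
a=best[0]; b=next(t for t in best if np.hypot(t[1]-a[1],t[2]-a[2])>45); print(a,b)
E
```

```text
490 [ 456.43406936 -395.21074734] [ 530.29608869 -290.26379459]
(np.int64(218), np.float64(483.5), np.float64(-368.0)) (np.int64(205), np.float64(504.5), np.float64(-315.5))
```

View pics/t3.png

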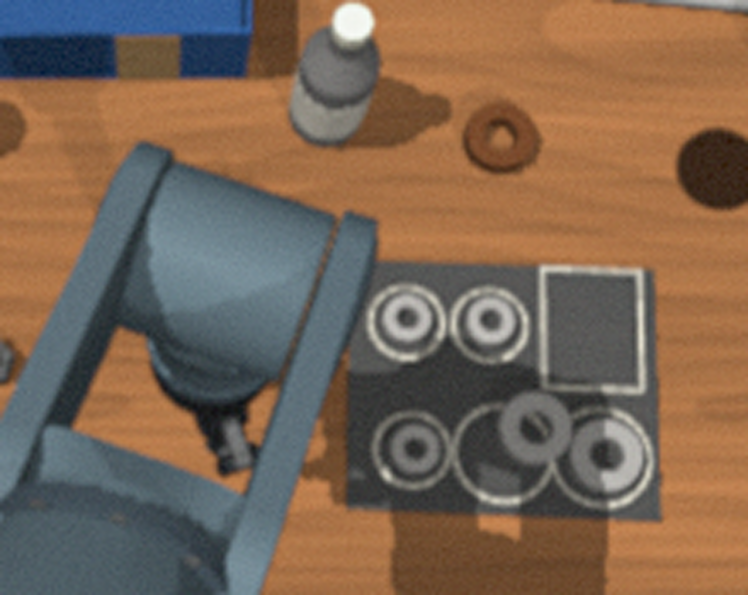

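The picture shows one large bearing knocked out of its ring, lying at crop (535,428) and touching the other at (605,453). The small ones are fine at (407,320), (492,323) and (415,448), and the cover is hidden behind the arm. I'll regrip the knocked bearing across the touching line.

```bash
python3 plan.py 505,-200,110,-10 504.5,-315.5,90,-22 504.5,-315.5,12,-22
```

```text
at [509.6 -60.7 129.4] yaw 18.2 q [-0.35  0.18  1.85 -0.    1.11 -0.67] t 45.95
505,-200,110,-10 -> [-0.654, -0.24, 0.097, 0.328] 
504.5,-315.5,90,-22 -> [-0.569, 0.098, 0.1, 0.14] 
504.5,-315.5,12,-22 -> [0.0, 0.0, 0.39, -0.0]
```

```bash
python3 -m handwheel '[[[-0.65,-0.24,0.1,0.33],[-0.65,-0.24,0.1,0.33],[-0.65,-0.24,0.1,0.33],[-0.65,-0.24,0.1,0.33],[-0.65,-0.24,0.1,0.33]]]' 82
python3 -m handwheel '[[[-0.57,0.1,0.1,0.14],[-0.57,0.1,0.1,0.14],[-0.57,0.1,0.1,0.14],[-0.57,0.1,0.1,0.14],[-0.57,0.1,0.1,0.14]]]'
python3 plan.py 504.5,-315.5,15.5,-22
```

```text
time_s: 46.58
eef_pos: [0.5049, -0.1984, 0.11]
eef_rot: [-0.001, 0.766, 0.643, -0.0]
wrist_force: [-0.1, 0.2, 0.0]
opening: 0.962
grasp_force: 0.0
time_s: 47.2
eef_pos: [0.5054, -0.3125, 0.0906]
eef_rot: [-0.0, 0.829, 0.559, 0.0]
wrist_force: [1.1, -0.5, 0.3]
opening: 0.959
grasp_force: 0.0
at [ 505.4 -312.5   90.6] yaw -22.0 q [-0.75  0.39  1.66  0.    1.08 -0.37] t 47.2
504.5,-315.5,15.5,-22 -> [-0.016, 0.002, 0.376, 0.0]
```

```bash
python3 -m handwheel '[[[-0.015,0,0.1,0],[-0.015,0,0.25,0],[-0.015,0,0.36,0],[-0.015,0,0.376,0],[-0.015,0,0.376,0]]]'
python3 -m handwheel '[[[0,0,0,0],[0,0,0,0],[0,0,0,0],[0,0,0,0],[0,0,0,0],[0,0,0,0]]]' 30
python3 -m handwheel '[[[0,0,-0.1,0],[0,0,-0.15,0],[0,0,-0.15,0],[0,0,-0.15,0]]]'
python3 plan.py 487.7,-294.5,45,-22 487.7,-294.5,16.5,-22
```

```text
time_s: 47.82
eef_pos: [0.5039, -0.3168, 0.015]
eef_rot: [-0.0, 0.83, 0.558, -0.0]
wrist_force: [-0.5, -0.6, 0.6]
opening: 0.962
grasp_force: 0.0
time_s: 48.58
eef_pos: [0.5049, -0.3178, 0.0173]
eef_rot: [0.001, 0.83, 0.558, 0.0]
wrist_force: [-1.9, 1.8, 6.7]
opening: 0.625
grasp_force: 61.4
time_s: 49.08
eef_pos: [0.5038, -0.317, 0.0452]
eef_rot: [-0.0, 0.83, 0.558, -0.0]
wrist_force: [-0.1, -0.6, -1.8]
opening: 0.621
grasp_force: 63.5
at [ 503.8 -317.    45.2] yaw -22.1 q [-0.76  0.46  1.68  0.    1.   -0.37] t 49.075
487.7,-294.5,45,-22 -> [0.074, -0.117, 0.001, -0.002] 
487.7,-294.5,16.5,-22 -> [0.0, 0.0, 0.142, -0.0]
```

```bash
python3 -m handwheel '[[[0.074,-0.117,0,0],[0.074,-0.117,0,0],[0.074,-0.117,0.08,0],[0.074,-0.117,0.13,0],[0.074,-0.117,0.143,0],[0.074,-0.117,0.143,0]]]'
python3 -m handwheel '[[[0,0,0,0],[0,0,0,0],[0,0,0,0],[0,0,0,0]]]' 78
python3 -m handwheel '[[[0,0,-0.3,0],[0,0,-0.5,0],[0,0,-0.5,0],[0,0,-0.5,0]]]'
python3 plan.py 560,-150,130,5 653.3,-95.4,110,18.5 653.3,-95.4,30,18.5
```

```text
time_s: 49.82
eef_pos: [0.4877, -0.2947, 0.0173]
eef_rot: [-0.001, 0.83, 0.558, -0.0]
wrist_force: [-5.9, 4.7, 14.6]
opening: 0.629
grasp_force: 65.2
time_s: 50.32
eef_pos: [0.4878, -0.2946, 0.0164]
eef_rot: [-0.0, 0.83, 0.558, -0.0]
wrist_force: [0.1, 0.0, 0.7]
opening: 0.915
grasp_force: 0.0
time_s: 50.82
eef_pos: [0.4875, -0.2943, 0.1162]
eef_rot: [-0.0, 0.83, 0.558, -0.0]
wrist_force: [-0.3, 0.8, -1.0]
opening: 0.914
grasp_force: 0.0
at [ 487.5 -294.3  116.2] yaw -22.1 q [-0.75  0.31  1.72 -0.    1.11 -0.36] t 50.825
560,-150,130,5 -> [0.805, 0.064, -0.069, -0.316] 
653.3,-95.4,110,18.5 -> [0.231, 0.489, 0.1, -0.157] 
653.3,-95.4,30,18.5 -> [0.0, 0.0, 0.4, -0.0]
```

```bash
python3 -m handwheel '[[[0.8,0.06,-0.07,-0.31],[0.8,0.06,-0.07,-0.31],[0.8,0.06,-0.07,-0.31],[0.8,0.06,-0.07,-0.31],[0.8,0.06,-0.07,-0.31]]]' 65
python3 - <<'E'
from h import *
show(blobs(shot('side'),lo=.01,yr=(-.44,.15),xr=(.4,.72)))
show(blobs(shot('top'),lo=.01,yr=(-.44,.15),xr=(.4,.72)))
E
python3 plan.py 653.3,-95.4,110,18.5 653.3,-95.4,30,18.5
```

```text
time_s: 51.45
eef_pos: [0.5583, -0.1509, 0.1292]
eef_rot: [-0.001, 0.679, 0.734, -0.001]
wrist_force: [0.6, -1.1, -0.1]
opening: 0.762
grasp_force: 0.0
px [259  55] n 8006 zt 0.501  c 483.8 -47.4 mm size 24 x 178 ang 70.8 [57 66 73]
px [282 156] n 407 zt 0.022  c 487.0 -331.0 mm size 134 x 54 ang 88.8 [108 106 105]
px [243 164] n 85 zt 0.018  c 593.6 -284.9 mm size 34 x 38 ang 53.0 [105 104 103]
px [241 177] n 97 zt 0.018  c 596.3 -222.6 mm size 34 x 37 ang 26.4 [122 120 119]
px [280 177] n 92 zt 0.017  c 491.7 -225.2 mm size 39 x 34 ang 35.3 [147 145 144]
px [212 203] n 602 zt 0.048  c 656.8 -93.9 mm size 35 x 33 ang 14.4 [149  32  26]
px [205 227] n 119 zt 0.021  c 666.0 -9.5 mm size 19 x 21 ang 55.7 [202 155  66]
px [247 260] n 199 zt 0.018  c 561.7 107.5 mm size 36 x 40 ang 14.3 [71 69 68]
px [346 170] n 10034 zt 0.576  c 411.0 -55.7 mm size 86 x 22 ang 90.0 [ 86  99 106]
px [280 158] n 234 zt 0.024  c 663.0 -11.1 mm size 19 x 16 ang 0.1 [220 176  94]
px [236 196] n 165 zt 0.021  c 558.2 105.6 mm size 36 x 37 ang 1.6 [81 78 76]
px [388 223] n 309 zt 0.025  c 486.4 -293.3 mm size 54 x 53 ang 41.6 [118 117 114]
px [418 224] n 309 zt 0.024  c 484.0 -369.0 mm size 52 x 54 ang 26.4 [130 128 125]
at [ 558.4 -151.7  129.7] yaw 4.4 q [-0.47  0.31  1.69 -0.    1.15 -0.55] t 51.55
653.3,-95.4,110,18.5 -> [0.245, 0.495, 0.099, -0.164] 
653.3,-95.4,30,18.5 -> [0.0, 0.0, 0.4, -0.0]
```

Both large bearings are centred again and the cover is unmoved. Now I'll grip its boss.

```bash
python3 -m handwheel '[[[0.245,0.495,0.1,-0.164],[0.245,0.495,0.1,-0.164],[0.245,0.495,0.1,-0.164],[0.245,0.495,0.1,-0.164],[0.245,0.495,0.1,-0.164]]]' 65
python3 plan.py 653.3,-95.4,30,18.5
```

```text
time_s: 52.18
eef_pos: [0.6534, -0.0956, 0.1109]
eef_rot: [-0.0, 0.584, 0.811, -0.0]
wrist_force: [0.5, -0.3, 0.3]
opening: 0.76
grasp_force: 0.0
at [653.4 -95.6 110.9] yaw 18.5 q [-0.32  0.49  1.47 -0.    1.18 -0.65] t 52.175
653.3,-95.4,30,18.5 -> [0.001, -0.0, 0.404, -0.0]
```

```bash
python3 -m handwheel '[[[0,0,0.15,0],[0,0,0.3,0],[0,0,0.39,0],[0,0,0.4,0],[0,0,0.4,0]]]' 65
python3 -m handwheel '[[[0,0,0,0],[0,0,0,0],[0,0,0,0],[0,0,0,0],[0,0,0,0],[0,0,0,0]]]' 15
python3 -m handwheel '[[[0,0,-0.1,0],[0,0,-0.3,0],[0,0,-0.3,0],[0,0,-0.3,0]]]'
python3 plan.py 620,-200,90,0 586.7,-369.6,90,-1.75 586.7,-369.6,35,-1.75
```

```text
time_s: 52.8
eef_pos: [0.6548, -0.0947, 0.0318]
eef_rot: [0.001, 0.584, 0.812, 0.0]
wrist_force: [-1.3, 0.3, 0.4]
opening: 0.76
grasp_force: 0.0
time_s: 53.55
eef_pos: [0.6554, -0.0945, 0.0322]
eef_rot: [0.001, 0.584, 0.812, 0.0]
wrist_force: [1.0, 0.4, 5.8]
opening: 0.409
grasp_force: 63.0
time_s: 54.05
eef_pos: [0.6532, -0.094, 0.0898]
eef_rot: [-0.001, 0.584, 0.812, -0.0]
wrist_force: [-0.3, 0.1, -6.0]
opening: 0.413
grasp_force: 61.8
at [653.2 -94.   89.8] yaw 18.6 q [-0.32  0.52  1.48 -0.    1.14 -0.65] t 54.05
620,-200,90,0 -> [-0.449, -0.327, -0.001, 0.216] 
586.7,-369.6,90,-1.75 -> [-0.848, -0.166, -0.0, 0.02] 
586.7,-369.6,35,-1.75 -> [0.0, 0.0, 0.275, -0.0]
```

```bash
python3 -m handwheel '[[[-0.45,-0.325,0,0.1],[-0.45,-0.325,0,0.216],[-0.45,-0.325,0,0.216],[-0.45,-0.325,0,0.216],[-0.45,-0.325,0,0.216]]]'
python3 -m handwheel '[[[-0.85,-0.17,0,0.02],[-0.85,-0.17,0,0.02],[-0.85,-0.17,0,0.02],[-0.85,-0.17,0,0.02],[-0.85,-0.17,0,0.02]]]'
python3 plan.py 586.7,-369.6,36.5,-1.75
```

```text
time_s: 54.68
eef_pos: [0.6209, -0.1988, 0.0897]
eef_rot: [-0.001, 0.706, 0.708, -0.0]
wrist_force: [0.9, 0.0, -4.9]
opening: 0.41
grasp_force: 61.8
time_s: 55.3
eef_pos: [0.5875, -0.369, 0.0901]
eef_rot: [-0.001, 0.717, 0.697, 0.0]
wrist_force: [-0.5, 0.4, -5.1]
opening: 0.409
grasp_force: 61.8
at [ 587.5 -369.    90.1] yaw -1.6 q [-0.73  0.59  1.38  0.    1.18 -0.7 ] t 55.3
586.7,-369.6,36.5,-1.75 -> [-0.003, -0.004, 0.268, 0.001]
```

```bash
python3 -m handwheel '[[[0,0,0.1,0],[0,0,0.2,0],[0,0,0.25,0],[0,0,0.265,0],[0,0,0.27,0],[0,0,0.27,0],[0,0,0.27,0]]]'
python3 -m handwheel '[[[0,0,0,0],[0,0,0,0],[0,0,0,0],[0,0,0,0]]]' 62
python3 -m handwheel '[[[0,0,-0.3,0],[0,0,-0.6,0],[0,0,-0.6,0],[0,0,-0.6,0]]]'
python3 -m handwheel '[[[0.95,-0.9,-0.1,0],[0.95,-0.9,-0.1,0],[0.95,-0.9,-0.1,0],[0.95,-0.9,-0.1,0],[0.95,-0.9,-0.1,0],[0.95,-0.9,-0.1,0]]]'
python3 -m handwheel '[[[0.95,-0.2,0,0],[0.95,-0.2,0,0],[0.95,-0.2,0,0],[0.95,-0.2,0,0],[0.95,-0.2,0,0]]]'
python3 - <<'E'
from h import *
show(blobs(shot('top'),lo=.01,yr=(-.46,-.15),xr=(.4,.72)))
c=load('top');P=cloud(c);X,Y,Z=P[...,0],P[...,1],P[...,2]
q=P[(Z>.014)&(Z<.026)&(X>.53)&(X<.65)&(Y>-.42)&(Y<-.325)]; print(cv2.minAreaRect((q[:,:2]*1000).astype(np.float32)))
cv2.imwrite('pics/t4.png',cv2.resize(c['color'][...,::-1],(784,588)))
E
python3 g.py | tail -2
```

```text
time_s: 56.18
eef_pos: [0.5875, -0.3707, 0.0372]
eef_rot: [0.0, 0.717, 0.697, 0.0]
wrist_force: [0.3, -0.4, -4.5]
opening: 0.411
grasp_force: 61.8
time_s: 56.68
eef_pos: [0.5875, -0.3705, 0.037]
eef_rot: [0.0, 0.717, 0.697, -0.0]
wrist_force: [-0.4, 0.5, 0.0]
opening: 0.729
grasp_force: 0.0
time_s: 57.18
eef_pos: [0.5872, -0.3703, 0.1568]
eef_rot: [0.0, 0.717, 0.697, 0.0]
wrist_force: [0.1, -0.6, -0.5]
opening: 0.724
grasp_force: 0.0
time_s: 57.92
eef_pos: [0.4127, -0.1747, 0.1761]
eef_rot: [-0.0, 0.717, 0.697, -0.0]
wrist_force: [1.1, -0.3, -0.1]
opening: 0.725
grasp_force: 0.0
time_s: 58.55
eef_pos: [0.3797, 0.0155, 0.1768]
eef_rot: [0.0, 0.717, 0.697, -0.0]
wrist_force: [0.3, 0.1, 0.1]
opening: 0.725
grasp_force: 0.0
px [416 186] n 696 zt 0.055  c 585.7 -370.9 mm size 31 x 35 ang 87.9 [146  42  38]
px [359 184] n 127 zt 0.021  c 591.5 -223.3 mm size 35 x 35 ang 64.1 [158 157 153]
px [384 184] n 131 zt 0.020  c 589.1 -287.5 mm size 35 x 33 ang 75.5 [157 155 151]
px [388 223] n 308 zt 0.024  c 486.3 -293.3 mm size 54 x 53 ang 46.4 [159 157 154]
px [362 222] n 130 zt 0.021  c 488.7 -225.2 mm size 35 x 34 ang 46.1 [162 160 156]
px [417 224] n 307 zt 0.025  c 482.6 -368.4 mm size 53 x 52 ang 88.6 [159 157 153]
((585.6818237304688, -370.0325012207031), (59.58165740966797, 80.93626403808594), 87.35472869873047)
batt top (want x 0..52, y 40..84 at z 74) 352 x [ 1.8 26.2 51.3] y [42.2 62.3 84.1] z 73.2
((544.422119140625, 389.53521728515625), (52.8497428894043, 44.38562774658203), 8.195785522460938)
```

View pics/t4.png

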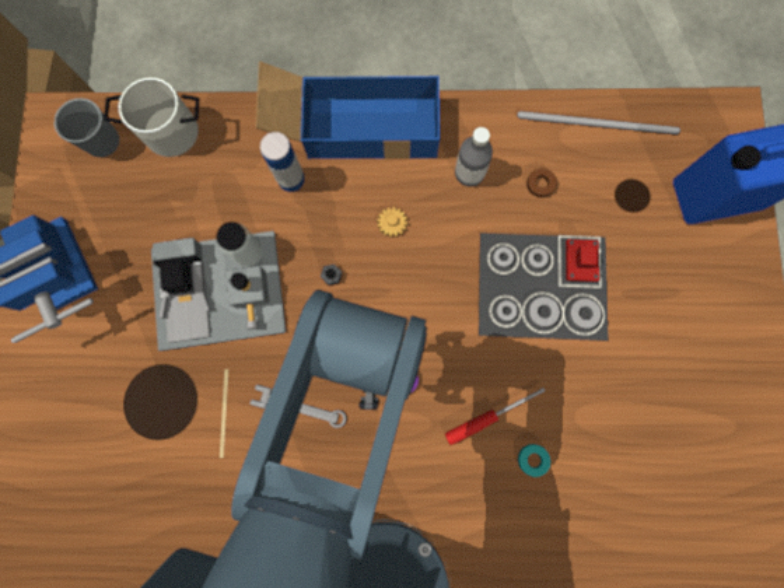

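The overview shows everything in place. All five bearings are centred in their rings (503–583, 258–313) and the cover is square in the rectangle at (582,261). The pack is home at (177,273) with the catch behind it, the knob is down at (239,281), and the oil bottle and spray can haven't moved. Handing in.

```bash
python3 -c "
from bench import ctrl; print(ctrl.hand_in())"
```

```text
the job is handed in; nothing more can be done
None
```

The job is handed in, with no verdict returned: by the last pictures and measurements the pack is home with the catch up, the knob was pulled to its stop and is back down, all five bearings (one knocked aside and re-laid) and the cover are within about 3 mm of centre, and the oil bottle and spray can look unmoved.

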